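# Wedge a block down in a swing-bar jig

## Task

Get the beech block ready for chopping by clamping it down in the jig: slide it along its channel right up to the dark end stop, pull up the red plunger knob, swing the blue bar across the block and let the pin drop fully into its hole. Then lay the dark wedge flat on the block, push it thin end first under the bar until it jams tight, and let go; leave the other things on the bench where they are.

Things in the scene. Friction and masses are not known exactly. Their poses are not given: they have to be found in the camera images.
- jig: fixed hold-down jig, 220 x 216 x 18 mm plywood base. Origin: on the bench, below where the swung-in bar crosses the block's centre line. x axis = the way block and wedge are pushed; y to its left; z up. The block lies on the base (z = 18 mm) in a 65 mm wide channel along x, centred on y = 0, between rails whose tops are at z = 38 mm and which begin at x = -90 mm
- stop (a point): middle of the end stop's face, at the base's surface: x = 50, y = 0, z = 18 mm in the jig's frame. The dark wooden stop runs across the channel; its top is at z = 40 mm, lower than the block's
- pivot (a point): the bar's vertical pivot axis, at the top of the steel index plate: x = 0, y = 124, z = 72.5 mm in the jig's frame. The plate lies on a wooden riser (jig x -19 to 89, y 35 to 143 mm), left of the channel
- bar (a joint): swing angle of the blue steel bar, rad: 0 = parked, pointing along the jig's +x, pin in the parking hole; grows clockwise seen from above; 1.571 = across the block, pointing along jig -y, pin over the working hole; ends at -0.06 and 1.68. Friction (0.12 N m) keeps it where it is left. Bar 36 mm wide, 12 mm thick, underside at z = 73 mm, reaching 158 mm from the pivot
- plunger (a joint): lift of the spring plunger in the bar, m: 0 = pin fully down, 0.014 = highest. The 9 mm round-ended pin reaches 9 mm into the plate: lift it 10 mm or more to swing the bar. The spring pulls down with 4 N at the bottom, 9 N at the top. Let go between the holes, the pin rides on the plate. The holes are 13 mm wide: the locked bar has about 0.03 rad of play either way
- knob (a point): middle of the red plunger knob, on its vertical axis, 70 mm from the bar's pivot. The round head, 28 mm in diameter, reaches from this point to 12 mm above it; below the point a neck, 22 mm in diameter, reaches 15 mm down. The bar's top lies 24 mm below this point when the pin is down, with a 6 mm high collar on it
- shoe (a point): centre of the underside of the pale wooden shoe under the bar (58 mm along the bar, 35 mm across). With the bar swung in it is over the jig's origin at z = 63 mm, 15 mm above the block. It is tapered like the wedge (0.15 : 1): 17.6 mm above the block on the side the wedge comes from, 12.4 mm on the far side
- block: loose beech block, 60 mm wide, 160 mm long (its own y axis, along the channel), 30 mm thick, about 0.17 kg. Origin: centre of its underside. It starts in the channel 10 to 30 mm short of the stop; at the stop its origin is at x = -30 mm in the jig's frame. Its top is 48 mm above the bench
- wedge: loose dark wooden wedge, 130 mm long (x axis, thin end at +x), 40 mm wide (y), flat below, 6 mm thick at the thin end growing evenly to 25.5 mm at the thick end, about 0.075 kg. Origin: centre of its underside. Starts flat on the bench. On the block it jams under the shoe with its origin at about x = -5 mm in the jig's frame; a push of 15 to 20 N makes it tight, then friction holds it
- spring_clamp: orange spring clamp lying flat, 71 x 129 x 20 mm, bystander. Origin: centre of its underside
- masking_tape: roll of masking tape lying flat, 104 mm in diameter, 25 mm high, bystander. Origin: centre of its underside
- tape_measure: yellow tape measure, 38 x 85 x 66 mm, bystander. Origin: centre of its underside
Not all that is in view belongs to the job. What is shaped like the wedge but turquoise is not meant.

How it is judged:
By the outcome, as a careful person would: the job done as asked, in the order asked, and still so for the second after the job is handed in, with the robot touching nothing.
It also fails if it takes over 72 s, if anything falls off the work surface, if the arm or the gripper's body presses on something with over 40 N, if the wrist force passes 120 N, or if a joint passes its speed limit or range.

## Robot

A 6-joint arm with a two-finger parallel gripper is mounted at the origin on a cart in front of the work surface, level with it; the furniture and walls round the work are solid. World frame = base frame: x ahead of the robot, y to its left, z up, the work surface at z = 0. Lengths are in m, angles in rad, forces in N, time in s.
With the tool pointing down it reaches from about 0.325 to 0.925 m from the base axis. Payload 3.1 kg.
Tool frame: the origin (TCP) lies at the very end of the fingers, on their centre line; the grasp point (between the pads) lies robot.grip_depth behind it (robot.grip_depth is the distance from the TCP to the grasp point, in m); z points along the fingers, y is the line along which they close (so a half turn about z gives the same grasp; the last joint's range is limited). The gripper opens to 85 mm and grips with 20 to 120 N. Pads are 22 mm wide; open, the fingers measure 114 mm over their backs; the gripper's body (76 mm by 85 mm) begins 54 mm behind the grasp point. The pads swing forward as they close: fully open they stand 13 mm farther back than shut.
Start: joints at [1.155, 0.217, 1.613, -0, 1.311, -0.112], TCP at [0.187, 0.596, 0.231] pointing down, gripper open.
Joint ranges: [-2.75, 2.75], [-0.78, 2.1], [0.31, 2.55], [-1.13, 4.27], [0.13, 2.63], [-2.58, 2.58]. Speed limits (rad/s): [2.79, 2.79, 3.14, 3.14, 3.14, 3.14].

## Interface

Orientations are given as a 3x3 rotation matrix whose columns are the frame's x, y, z axes.
In Python, from workcell import robot gives the robot as it stands.
- The arm moves only by the tool move_arm, never from a script. Its argument "deltas" is a list of rows, each an object of numbers: "tx", "ty", "tz": the shift along the tool's x, y, z in units of 0.5 m (1.0 is 0.5 m); "turn": the turn about the tool's z in units of 60 degrees (1.0 is 60 degrees); "grip": the closure, from -1 (fully open) to 1 (shut). A call has exactly 10 rows; each row is the pose to reach, as a shift and turn from the pose commanded when the call began, along the tool's axes at that moment; what a row does not reach only later rows make up. A row lasts 1/12 s, in which the tool goes at most 41.7 mm and 7.16 degrees, less where a joint would pass 70% of its speed; a pose out of reach is approached as far as the arm can. A call with a number of a shift or a turn outside -1 to 1 is refused whole. A call with a gripper value outside its range is refused whole. The fingers move at their own pace and stop on an object; "grip_force" is the grip in N (left out, the last holds). Time passes only in rows, so rows that repeat a pose let the fingers close, or fill a call up. It gives the time, the measured TCP pose, the force, the opening and the grip force at its end, in the units of the state.
- robot.observe(): the state, without advancing time (a new reading comes with each control period).
- robot.capture(name): name is "scene" or "side" or "wrist"; returns a dict with "pixels" (400x640x3 uint8, red, green, blue), "camera_matrix" (3x3 intrinsics, pixels), "pose" (4x4, takes a point from camera to world coordinates); the wrist camera has in their place "mount" (4x4, takes a point from camera to tool coordinates, whose origin is the TCP and whose axes are the flange's). Camera axes: x right, y up, looking along -z (the intrinsics and any distortion apply to the point x, -y, -z); pixel columns grow to the right and rows downward; lengths in m; the calibration is good to about 2 mm. A picture is of the moment at which its call begins: read the wrist's pose just before it. There is no depth.
- robot.job_done(): hands the job in; it is judged then, once.
The state is a dict: "t": time; "q": joint angles; "joint_velocities": joint speeds; "joint_torque": joint torques, N m; "tcp_pos": TCP position; "ee_rot": TCP orientation; "wrist_force": force on the tool from outside, world axes, zero at the start; "wrist_torque": the same for the moment, N m; "width": finger opening in m; "finger_force": force on a finger pad.
Only numpy, scipy, OpenCV 4.12 (cv2) and the standard library are available. Lean on these libraries where they do the work, as an engineer would, in place of code of your own. Each camera call takes 0.05 s, during which the arm holds its last target. There are 200 camera calls.

## Working session

There is one attempt and no reset: what is moved stays moved. The work goes in short steps, Python scripts to look and compute and a tool call to move; the robot and the scene stay as the last step left them, time stands still between calls to the robot, and variables do not carry over. Pictures are saved under pics/ and viewed, at most 10 in all, crops included, and the job is handed in when it is done.

Besides the shell and the picture viewer there is one more tool, called after "Emit:" by a JSON object that holds its "api" and its "payload", one argument or row to a line. move_arm: Moves the arm, as the interface text tells. Its arguments: {"type":"object","properties":{"deltas":{"type":"array"},"grip_force":{"type":"number"}},"required":["deltas"]}

```bash
mkdir -p pics; cat > h.py <<'E'
import numpy as np, cv2
from workcell import robot
def cap(n,f=None):
    o=robot.observe(); c=robot.capture(n)
    K=np.array(c["camera_matrix"])
    if "pose" in c: P=np.array(c["pose"])
    else:
        T=np.eye(4);T[:3,:3]=o["ee_rot"];T[:3,3]=o["tcp_pos"];P=T@np.array(c["mount"])
    if f: cv2.imwrite(f,c["pixels"][:,:,::-1])
    return c["pixels"],K,P
def ray(K,P,u,v):
    d=np.linalg.inv(K)@[u,v,1]; d=P[:3,:3]@[d[0],-d[1],-d[2]]
    return P[:3,3],d
def at(K,P,u,v,z):
    o,d=ray(K,P,u,v); return (o+d*(z-o[2])/d[2]).round(4)
def proj(K,P,X):
    p=P[:3,:3].T@(np.asarray(X)-P[:3,3]); q=K@[p[0],-p[1],-p[2]]; return (q[:2]/q[2]).round(1)
E
python3 - <<'E'
from h import *
o=robot.observe(); print({k:np.round(v,3).tolist() for k,v in o.items()}, robot.grip_depth)
ims=[]
for n in ["scene","side","wrist"]:
    im,K,P=cap(n,f"pics/{n}0.png"); np.savez(f"{n}0.npz",K=K,P=P); print(n,K.round(1).tolist(),P.round(3).tolist())
E
```

```text
{'t': 0.0, 'q': [1.155, 0.218, 1.615, -0.0, 1.311, -0.112], 'joint_velocities': [-0.001, -0.001, -0.0, -0.001, 0.002, 0.002], 'joint_torque': [-0.001, -39.687, -30.384, -0.0, 0.01, 0.0], 'tcp_pos': [0.187, 0.596, 0.23], 'ee_rot': [[-0.954, 0.299, -0.001], [0.299, 0.954, -0.002], [0.0, -0.002, -1.0]], 'wrist_force': [-0.071, -1.019, 0.023], 'wrist_torque': [0.01, -0.061, 0.03], 'finger_force': 0.0, 'width': 0.085} 0.0187
scene [[462.3, 0.0, 327.8], [0.0, 462.3, 198.3], [0.0, 0.0, 1.0]] [[0.681, 0.422, -0.599, -0.406], [-0.733, 0.384, -0.562, -0.934], [-0.006, 0.821, 0.571, 1.035], [0.0, 0.0, 0.0, 1.0]]
side [[421.7, 0.0, 318.3], [0.0, 421.7, 199.8], [0.0, 0.0, 1.0]] [[0.86, 0.183, -0.475, -0.066], [-0.51, 0.313, -0.802, -1.084], [0.002, 0.932, 0.363, 0.556], [0.0, 0.0, 0.0, 1.0]]
wrist [[282.5, 0.0, 316.0], [0.0, 282.5, 199.8], [0.0, 0.0, 1.0]] [[0.298, -0.911, -0.283, 0.115], [0.954, 0.284, 0.091, 0.619], [-0.003, -0.298, 0.955, 0.374], [0.0, 0.0, 0.0, 1.0]]
```

View pics/scene0.png

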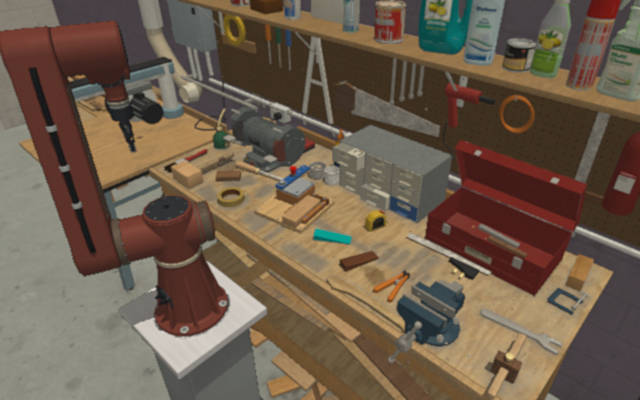

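View pics/side0.png

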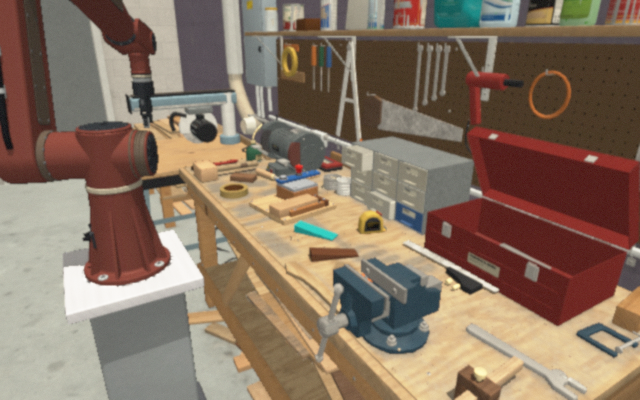

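The scene view shows the jig near (295,205) with its blue bar and red knob at (293,170). A dark wedge lies at (358,261). These could be taken for the wedge: the turquoise wedge (332,236), a brown block (229,175), the brown stop on the jig, and a wooden block (187,175). I choose the dark one at (358,261) and check it in a close crop.

```bash
python3 - <<'E'
import cv2
a=cv2.imread("pics/scene0.png")[150:290,240:400]
cv2.imwrite("pics/crop1.png",cv2.resize(a,None,fx=4.2,fy=4.2,interpolation=cv2.INTER_CUBIC))
from h import *
for n,p in (("scene",(358,261)),("side",(333,254)),("scene",(295,212)),("side",(298,204)),("scene",(230,198))):
    d=np.load(n+"0.npz"); print(n,p,at(d["K"],d["P"],*p,0.01))
E
```

```text
scene (358, 261) [ 0.4748 -0.2402  0.01  ]
side (333, 254) [ 0.4788 -0.2424  0.01  ]
scene (295, 212) [0.5222 0.1049 0.01  ]
side (298, 204) [0.5676 0.1236 0.01  ]
scene (230, 198) [0.4147 0.3587 0.01  ]
```

View pics/crop1.png

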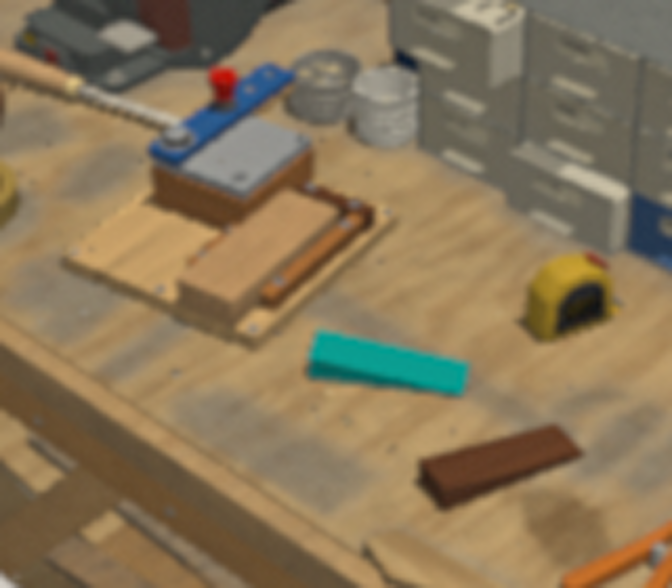

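The crop shows the dark wedge with its thick end at lower left (435,490) and its thin end at upper right (570,445). The bar is parked along jig +x, with the knob at (222,85). The beech block is in the channel and the stop is at its right. Next I bring the wrist camera over the jig.

Emit:
{"api": "move_arm", "payload": {
  "deltas": [
    {"tx":-0.836,"ty":-0.777,"tz":-0.24},
    {"tx":-0.836,"ty":-0.777,"tz":-0.24},
    {"tx":-0.836,"ty":-0.777,"tz":-0.24},
    {"tx":-0.836,"ty":-0.777,"tz":-0.24},
    {"tx":-0.836,"ty":-0.777,"tz":-0.24},
    {"tx":-0.836,"ty":-0.777,"tz":-0.24},
    {"tx":-0.836,"ty":-0.777,"tz":-0.24},
    {"tx":-0.836,"ty":-0.777,"tz":-0.24},
    {"tx":-0.836,"ty":-0.777,"tz":-0.24},
    {"tx":-0.836,"ty":-0.777,"tz":-0.24}
  ]
}}

```text
invalid input
```

```bash
python3 - <<'E'
from h import *
o=robot.observe(); print(o["t"],o["tcp_pos"],np.round(o["ee_rot"],3).tolist(),o["q"])
E
```

```text
0.15 [0.18670632 0.59579131 0.23023499] [[-0.954, 0.299, -0.001], [0.299, 0.954, -0.002], [0.0, -0.002, -1.0]] [ 1.15477102e+00  2.17603427e-01  1.61460242e+00 -1.62543134e-05
  1.31129738e+00 -1.12201298e-01]
```

Emit:
{"api": "move_arm", "payload": {
  "deltas": [
    {"tx":-0.84,"ty":-0.78,"tz":-0.24,"turn":0,"grip":-1},
    {"tx":-0.84,"ty":-0.78,"tz":-0.24,"turn":0,"grip":-1},
    {"tx":-0.84,"ty":-0.78,"tz":-0.24,"turn":0,"grip":-1},
    {"tx":-0.84,"ty":-0.78,"tz":-0.24,"turn":0,"grip":-1},
    {"tx":-0.84,"ty":-0.78,"tz":-0.24,"turn":0,"grip":-1},
    {"tx":-0.84,"ty":-0.78,"tz":-0.24,"turn":0,"grip":-1},
    {"tx":-0.84,"ty":-0.78,"tz":-0.24,"turn":0,"grip":-1},
    {"tx":-0.84,"ty":-0.78,"tz":-0.24,"turn":0,"grip":-1},
    {"tx":-0.84,"ty":-0.78,"tz":-0.24,"turn":0,"grip":-1},
    {"tx":-0.84,"ty":-0.78,"tz":-0.24,"turn":0,"grip":-1}
  ],
  "grip_force": 60
}}

```text
t: 0.98
tcp_pos: [0.3894, 0.2403, 0.317]
ee_rot: [[-0.954, 0.299, 0.0], [0.299, 0.954, 0.0], [-0.0, 0.0, -1.0]]
wrist_force: [1.5, 0.3, -0.2]
width: 0.0853
finger_force: 0.0
```

```bash
python3 - <<'E'
from h import *
o=robot.observe(); print(o["t"],o["tcp_pos"],np.round(o["ee_rot"],3).tolist(),o["q"])
d=np.load("scene0.npz")
for p in ((255.5,211.9),(299.5,231.7),(334,201.2)): print(at(d["K"],d["P"],*p,.018))
E
```

```text
0.9833 [0.38935122 0.24032352 0.31695627] [[-0.954, 0.299, 0.0], [0.299, 0.954, 0.0], [-0.0, 0.0, -1.0]] [ 3.99397448e-01 -2.14250464e-01  1.88556015e+00  1.51144952e-05
  1.47005297e+00 -8.67961239e-01]
[0.4166 0.2055 0.018 ]
[0.4453 0.0014 0.018 ]
[0.6636 0.0369 0.018 ]
```

Emit:
{"api": "move_arm", "payload": {
  "deltas": [
    {"tx":-0.32,"ty":-0.15,"tz":-0.08,"turn":-0.43,"grip":-1},
    {"tx":-0.32,"ty":-0.15,"tz":-0.08,"turn":-0.43,"grip":-1},
    {"tx":-0.32,"ty":-0.15,"tz":-0.08,"turn":-0.43,"grip":-1},
    {"tx":-0.32,"ty":-0.15,"tz":-0.08,"turn":-0.43,"grip":-1},
    {"tx":-0.32,"ty":-0.15,"tz":-0.08,"turn":-0.43,"grip":-1},
    {"tx":-0.32,"ty":-0.15,"tz":-0.08,"turn":-0.43,"grip":-1},
    {"tx":-0.32,"ty":-0.15,"tz":-0.08,"turn":-0.43,"grip":-1},
    {"tx":-0.32,"ty":-0.15,"tz":-0.08,"turn":-0.43,"grip":-1},
    {"tx":-0.32,"ty":-0.15,"tz":-0.08,"turn":-0.43,"grip":-1},
    {"tx":-0.32,"ty":-0.15,"tz":-0.08,"turn":-0.43,"grip":-1}
  ]
}}

```text
t: 1.82
tcp_pos: [0.5183, 0.1238, 0.3562]
ee_rot: [[-0.989, -0.148, -0.001], [-0.148, 0.989, 0.0], [0.001, 0.0, -1.0]]
wrist_force: [-0.8, -0.3, 1.0]
width: 0.0852
finger_force: 0.0
```

```bash
python3 - <<'E'
from h import *
o=robot.observe(); print(o["t"],o["tcp_pos"],np.round(o["ee_rot"],3).tolist(),o["joint_velocities"].round(3))
im,K,P=cap("wrist","pics/wrist1.png"); np.savez("wrist1.npz",K=K,P=P)
E
```

```text
1.8167 [0.51829014 0.12376893 0.35621184] [[-0.989, -0.148, -0.001], [-0.148, 0.989, 0.0], [0.001, 0.0, -1.0]] [ 0.001 -0.001 -0.005 -0.003 -0.    -0.002]
```

View pics/wrist1.png

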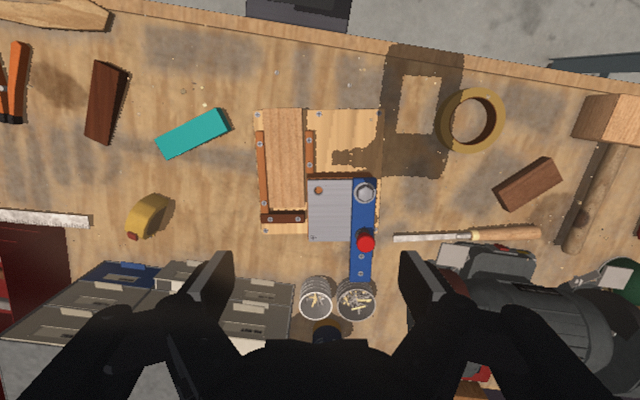

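This view has the robot side at the top and +y to the right. The pivot is at (364,192), the knob at (366,243), the stop near (283,219), the block at (286,107)–(286,210) and the dark wedge at (106,102). Next I take an enlarged crop to read points for a pose fit.

```bash
python3 - <<'E'
import cv2
a=cv2.imread("pics/wrist1.png")[100:250,245:395]
cv2.imwrite("pics/crop2.png",cv2.resize(a,None,fx=4,fy=4,interpolation=cv2.INTER_CUBIC))
from h import *
d=np.load("wrist1.npz");K,P=d["K"],d["P"]
im=cv2.imread("pics/wrist1.png");h=cv2.cvtColor(im,cv2.COLOR_BGR2HSV)
m=(((h[...,0]<6)|(h[...,0]>174))&(h[...,1]>190)&(h[...,2]>90)).astype(np.uint8);m[:,:340]=0;m[:,385:]=0;m[:225]=0;m[265:]=0
ys,xs=np.nonzero(m);print(len(xs),xs.min(),xs.max(),ys.min(),ys.max(),xs.mean(),ys.mean())
print("knob",at(K,P,(xs.min()+xs.max())/2,(ys.min()+ys.max())/2,.119))
for z in(.085,.095):print("pivot",at(K,P,364.5,192.5,z))
E
```

```text
224 357 373 236 251 365.2767857142857 243.16964285714286
knob [0.6173 0.2123 0.119 ]
pivot [0.5489 0.2034 0.085 ]
pivot [0.5464 0.2012 0.095 ]
```

View pics/crop2.png

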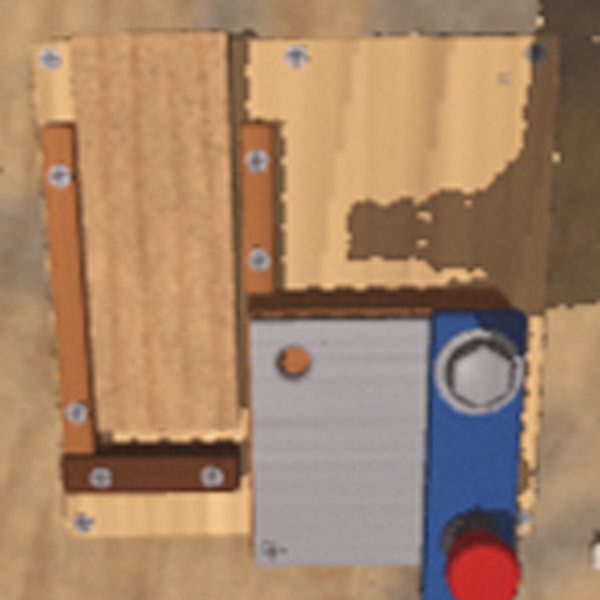

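The crop shows the working hole at (294,361), the plate corners at (248,319) and (254,565), the rail starts at (76,124) and (243,122), and the stop face at about y=450. The block's far end is at y=431. Next I fit the jig pose.

```bash
python3 - <<'E'
from h import *
from scipy.optimize import least_squares
d=np.load("wrist1.npz");K,P=d["K"],d["P"]
px=lambda c:((np.array(c)+.5)/4-.5+[245,100])
J=[((76,124),(-90,-32.5,38)),((243,122),(-90,32.5,38)),((294,361),(0,54,72.5)),((248,319),(-19,35,72.5)),((254,565),(89,35,72.5)),((482,566),(70,124,119))]
def w(p,X):
    c,s=np.cos(p[2]),np.sin(p[2]); X=np.array(X)/1000; return np.array([p[0]+c*X[0]-s*X[1],p[1]+s*X[0]+c*X[1],X[2]])
f=lambda p:np.concatenate([proj(K,P,w(p,X))-px(c) for c,X in J]+[[proj(K,P,w(p,(50,0,40)))[1]-px((150,450))[1]]])
r=least_squares(f,[.56,.08,.15],diff_step=1e-3,x_scale=[.01,.01,.1]);p=r.x;print(p,np.degrees(p[2]),f(p).round(2).tolist())
np.save("jig.npy",p)
for n,X in dict(pivot=(0,124,73),knob=(70,124,109),knobw=(0,54,109),stop=(50,0,18),blk=(-30,0,48)).items():print(n,w(p,X).round(4))
c,s=np.cos(p[2]),np.sin(p[2])
for n,q in dict(fl=(108,432),fr=(238,430),nl=(75,35),nr=(228,32)).items():
    g=at(K,P,*px(q),.048)-[p[0],p[1],0];print(n,(1000*np.array([c*g[0]+s*g[1],-s*g[0]+c*g[1]])).round(1))
E
```

```text
[0.56626444 0.08038993 0.15167837] 8.690530322707327 [0.18, -1.22, -0.68, -0.93, 0.27, -0.28, -0.43, -1.57, -1.12, 0.53, 0.77, 2.07, 0.57]
pivot [0.5475 0.203  0.073 ]
knob [0.6167 0.2135 0.109 ]
knobw [0.5581 0.1338 0.109 ]
stop [0.6157 0.0879 0.018 ]
blk [0.5366 0.0759 0.048 ]
fl [ 38.  -24.9]
fr [37.3 30. ]
nl [-121.6  -29.6]
nr [-122.5   28.7]
```

Emit:
{"api": "move_arm", "payload": {
  "deltas": [
    {"tx":0.07,"ty":-0.03,"tz":0.05,"turn":0,"grip":1},
    {"tx":0.14,"ty":-0.06,"tz":0.1,"turn":0,"grip":1},
    {"tx":0.2,"ty":-0.09,"tz":0.15,"turn":0,"grip":1},
    {"tx":0.228,"ty":-0.1,"tz":0.22,"turn":0,"grip":1},
    {"tx":0.228,"ty":-0.1,"tz":0.3,"turn":0,"grip":1},
    {"tx":0.228,"ty":-0.1,"tz":0.38,"turn":0,"grip":1},
    {"tx":0.228,"ty":-0.1,"tz":0.46,"turn":0,"grip":1},
    {"tx":0.228,"ty":-0.1,"tz":0.54,"turn":0,"grip":1},
    {"tx":0.228,"ty":-0.1,"tz":0.61,"turn":0,"grip":1},
    {"tx":0.228,"ty":-0.1,"tz":0.645,"turn":0,"grip":1}
  ]
}}

```text
t: 2.7
tcp_pos: [0.4096, 0.0574, 0.0302]
ee_rot: [[-0.989, -0.147, -0.007], [-0.147, 0.989, 0.0], [0.007, 0.001, -1.0]]
wrist_force: [-0.3, -0.4, -0.5]
width: 0.0002
finger_force: 0.0
```

Emit:
{"api": "move_arm", "payload": {
  "deltas": [
    {"tx":-0.02,"ty":0,"tz":0,"turn":0,"grip":1},
    {"tx":-0.04,"ty":0,"tz":0,"turn":0,"grip":1},
    {"tx":-0.045,"ty":0,"tz":0,"turn":0,"grip":1},
    {"tx":-0.05,"ty":0,"tz":0,"turn":0,"grip":1},
    {"tx":-0.055,"ty":0,"tz":0,"turn":0,"grip":1},
    {"tx":-0.06,"ty":0,"tz":0,"turn":0,"grip":1},
    {"tx":-0.064,"ty":0,"tz":0,"turn":0,"grip":1},
    {"tx":-0.068,"ty":0,"tz":0,"turn":0,"grip":1},
    {"tx":-0.072,"ty":0,"tz":0,"turn":0,"grip":1},
    {"tx":-0.072,"ty":0,"tz":0,"turn":0,"grip":1}
  ]
}}

```text
t: 3.53
tcp_pos: [0.4479, 0.0619, 0.0339]
ee_rot: [[-0.989, -0.146, -0.004], [-0.146, 0.989, -0.0], [0.004, 0.0, -1.0]]
wrist_force: [-5.7, -0.5, 3.5]
width: 0.0001
finger_force: 2.4
```

Emit:
{"api": "move_arm", "payload": {
  "deltas": [
    {"tx":-0.002,"ty":0,"tz":0,"turn":0,"grip":1},
    {"tx":-0.003,"ty":0,"tz":0,"turn":0,"grip":1},
    {"tx":-0.004,"ty":0,"tz":0,"turn":0,"grip":1},
    {"tx":-0.005,"ty":0,"tz":0,"turn":0,"grip":1},
    {"tx":-0.006,"ty":0,"tz":0,"turn":0,"grip":1},
    {"tx":-0.006,"ty":0,"tz":0,"turn":0,"grip":1},
    {"tx":-0.006,"ty":0,"tz":0,"turn":0,"grip":1},
    {"tx":-0.006,"ty":0,"tz":0,"turn":0,"grip":1},
    {"tx":-0.006,"ty":0,"tz":0,"turn":0,"grip":1},
    {"tx":-0.006,"ty":0,"tz":0,"turn":0,"grip":1}
  ]
}}

```text
t: 4.37
tcp_pos: [0.4478, 0.0621, 0.0332]
ee_rot: [[-0.989, -0.147, -0.011], [-0.147, 0.989, -0.001], [0.011, 0.001, -1.0]]
wrist_force: [-10.5, -0.7, 7.9]
width: 0.0001
finger_force: 5.2
```

Emit:
{"api": "move_arm", "payload": {
  "deltas": [
    {"tx":0.04,"ty":0,"tz":0,"turn":0,"grip":1},
    {"tx":0.05,"ty":0,"tz":-0.08,"turn":0,"grip":0.5},
    {"tx":0.05,"ty":0,"tz":-0.16,"turn":0,"grip":-0.5},
    {"tx":0.03,"ty":0.03,"tz":-0.24,"turn":0,"grip":-0.5},
    {"tx":-0.04,"ty":0.06,"tz":-0.29,"turn":0,"grip":-0.5},
    {"tx":-0.11,"ty":0.1,"tz":-0.29,"turn":0,"grip":-0.5},
    {"tx":-0.18,"ty":0.14,"tz":-0.29,"turn":0,"grip":-0.5},
    {"tx":-0.25,"ty":0.18,"tz":-0.29,"turn":0,"grip":-0.5},
    {"tx":-0.32,"ty":0.22,"tz":-0.29,"turn":0,"grip":-0.5},
    {"tx":-0.372,"ty":0.247,"tz":-0.29,"turn":0,"grip":-0.5}
  ]
}}

```text
t: 5.2
tcp_pos: [0.6215, 0.2142, 0.1794]
ee_rot: [[-0.989, -0.147, 0.004], [-0.147, 0.989, 0.002], [-0.004, 0.001, -1.0]]
wrist_force: [-0.9, -1.1, 0.9]
width: 0.064
finger_force: 0.0
```

Emit:
{"api": "move_arm", "payload": {
  "deltas": [
    {"tx":0,"ty":0,"tz":0,"turn":0,"grip":-0.5},
    {"tx":0,"ty":0,"tz":0,"turn":0,"grip":-0.5},
    {"tx":0,"ty":0,"tz":0.04,"turn":0,"grip":-0.5},
    {"tx":0,"ty":0,"tz":0.08,"turn":0,"grip":-0.5},
    {"tx":0,"ty":0,"tz":0.11,"turn":0,"grip":-0.5},
    {"tx":0,"ty":0,"tz":0.11,"turn":0,"grip":-0.5},
    {"tx":0,"ty":0,"tz":0.11,"turn":0,"grip":-0.5},
    {"tx":0,"ty":0,"tz":0.11,"turn":0,"grip":-0.5},
    {"tx":0,"ty":0,"tz":0.11,"turn":0,"grip":-0.5},
    {"tx":0,"ty":0,"tz":0.11,"turn":0,"grip":-0.5}
  ]
}}

```text
t: 6.03
tcp_pos: [0.6195, 0.2118, 0.1262]
ee_rot: [[-0.989, -0.146, 0.003], [-0.146, 0.989, 0.001], [-0.003, 0.0, -1.0]]
wrist_force: [-0.4, -0.1, 0.3]
width: 0.0643
finger_force: 0.0
```

```bash
python3 - <<'E'
from h import *
o=robot.observe(); print(o["t"],o["tcp_pos"],o["width"],np.round(o["ee_rot"],3).tolist())
im,K,P=cap("wrist","pics/wrist2.png"); np.savez("wrist2.npz",K=K,P=P)
print(proj(K,P,o["tcp_pos"]),proj(K,P,[.617,.2128,.119]))
E
```

```text
6.0333 [0.61947023 0.21175895 0.1261529 ] 0.06434644561326826 [[-0.989, -0.146, 0.003], [-0.146, 0.989, 0.001], [-0.003, 0.0, -1.0]]
[315.8 251.4] [318.1 242.1]
```

View pics/wrist2.png

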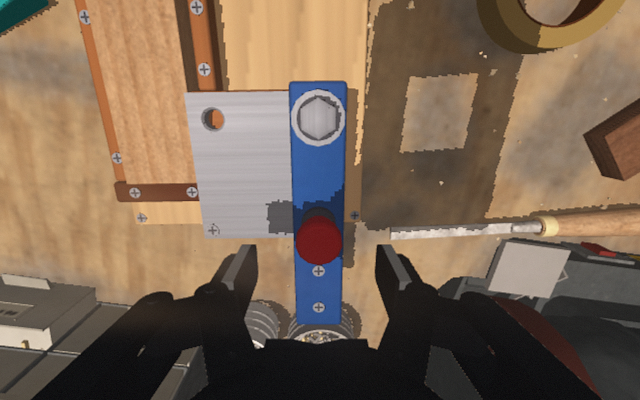

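The knob is at (319,241) between the pads, and the block now sits against the stop at (155,190). I descend and grip.

Emit:
{"api": "move_arm", "payload": {
  "deltas": [
    {"tx":0.005,"ty":0.003,"tz":0.02,"turn":0,"grip":-0.5},
    {"tx":0.005,"ty":0.003,"tz":0.04,"turn":0,"grip":-0.5},
    {"tx":0.005,"ty":0.003,"tz":0.06,"turn":0,"grip":-0.5},
    {"tx":0.005,"ty":0.003,"tz":0.06,"turn":0,"grip":-0.5},
    {"tx":0.005,"ty":0.003,"tz":0.06,"turn":0,"grip":0},
    {"tx":0.005,"ty":0.003,"tz":0.06,"turn":0,"grip":1},
    {"tx":0.005,"ty":0.003,"tz":0.06,"turn":0,"grip":1},
    {"tx":0.005,"ty":0.003,"tz":0.06,"turn":0,"grip":1},
    {"tx":0.005,"ty":0.003,"tz":0.06,"turn":0,"grip":1},
    {"tx":0.005,"ty":0.003,"tz":0.06,"turn":0,"grip":1}
  ],
  "grip_force": 60
}}

```text
t: 6.92
tcp_pos: [0.6161, 0.2128, 0.0948]
ee_rot: [[-0.989, -0.146, 0.001], [-0.146, 0.989, 0.0], [-0.001, -0.0, -1.0]]
wrist_force: [-0.1, -0.9, 1.2]
width: 0.0263
finger_force: 58.8
```

Emit:
{"api": "move_arm", "payload": {
  "deltas": [
    {"tx":0.0,"ty":0,"tz":0,"turn":0,"grip":1},
    {"tx":0.0,"ty":0,"tz":0,"turn":0,"grip":1},
    {"tx":0.0,"ty":0,"tz":-0.006,"turn":0,"grip":1},
    {"tx":0.0,"ty":0,"tz":-0.012,"turn":0,"grip":1},
    {"tx":0.0,"ty":0,"tz":-0.018,"turn":0,"grip":1},
    {"tx":0.0,"ty":0,"tz":-0.024,"turn":0,"grip":1},
    {"tx":0.0,"ty":0,"tz":-0.026,"turn":0,"grip":1},
    {"tx":0.0,"ty":0,"tz":-0.026,"turn":0,"grip":1},
    {"tx":0.0,"ty":0,"tz":-0.026,"turn":0,"grip":1},
    {"tx":0.0,"ty":0,"tz":-0.026,"turn":0,"grip":1}
  ]
}}

```text
t: 7.75
tcp_pos: [0.6159, 0.2127, 0.1065]
ee_rot: [[-0.989, -0.146, 0.001], [-0.146, 0.989, 0.0], [-0.001, -0.0, -1.0]]
wrist_force: [6.2, 0.4, -9.5]
width: 0.0258
finger_force: 59.4
```

Emit:
{"api": "move_arm", "payload": {
  "deltas": [
    {"tx":0.001,"ty":-0.015,"tz":-0.002,"turn":0.1,"grip":1},
    {"tx":0.003,"ty":-0.029,"tz":-0.002,"turn":0.2,"grip":1},
    {"tx":0.007,"ty":-0.043,"tz":-0.002,"turn":0.3,"grip":1},
    {"tx":0.012,"ty":-0.057,"tz":-0.002,"turn":0.4,"grip":1},
    {"tx":0.019,"ty":-0.07,"tz":-0.002,"turn":0.5,"grip":1},
    {"tx":0.027,"ty":-0.082,"tz":-0.002,"turn":0.6,"grip":1},
    {"tx":0.036,"ty":-0.094,"tz":-0.002,"turn":0.7,"grip":1},
    {"tx":0.046,"ty":-0.104,"tz":-0.002,"turn":0.8,"grip":1},
    {"tx":0.058,"ty":-0.113,"tz":-0.002,"turn":0.9,"grip":1},
    {"tx":0.07,"ty":-0.121,"tz":-0.002,"turn":1.0,"grip":1}
  ]
}}

```text
t: 8.58
tcp_pos: [0.5903, 0.1479, 0.1078]
ee_rot: [[-0.616, 0.788, 0.002], [0.788, 0.616, 0.001], [-0.0, 0.002, -1.0]]
wrist_force: [6.7, 2.0, -9.2]
width: 0.0258
finger_force: 59.6
```

Emit:
{"api": "move_arm", "payload": {
  "deltas": [
    {"tx":0.001,"ty":-0.015,"tz":0,"turn":0.1,"grip":1},
    {"tx":0.003,"ty":-0.029,"tz":0,"turn":0.2,"grip":1},
    {"tx":0.007,"ty":-0.043,"tz":0,"turn":0.3,"grip":1},
    {"tx":0.012,"ty":-0.057,"tz":0,"turn":0.4,"grip":1},
    {"tx":0.019,"ty":-0.07,"tz":0,"turn":0.5,"grip":1},
    {"tx":0.019,"ty":-0.07,"tz":0,"turn":0.5,"grip":1},
    {"tx":0.019,"ty":-0.07,"tz":0,"turn":0.5,"grip":1},
    {"tx":0.019,"ty":-0.07,"tz":0,"turn":0.5,"grip":1},
    {"tx":0.019,"ty":-0.07,"tz":0,"turn":0.5,"grip":1},
    {"tx":0.019,"ty":-0.07,"tz":0,"turn":0.5,"grip":1}
  ]
}}

```text
t: 9.42
tcp_pos: [0.5565, 0.1337, 0.1079]
ee_rot: [[-0.146, 0.989, -0.0], [0.989, 0.146, 0.0], [0.001, -0.0, -1.0]]
wrist_force: [4.6, 1.2, -9.9]
width: 0.0258
finger_force: 59.8
```

```bash
python3 - <<'E'
from h import *
o=robot.observe(); p=np.load("jig.npy");c,s=np.cos(p[2]),np.sin(p[2]);g=o["tcp_pos"][:2]-p[:2];print((c*g[0]+s*g[1])*1000,(-s*g[0]+c*g[1])*1000,np.round(o["ee_rot"],3).tolist(),o["q"].round(2))
im,K,P=cap("wrist","pics/wrist3.png"); np.savez("wrist3.npz",K=K,P=P)
E
```

```text
-1.5457346799127112 54.19979678344791 [[-0.146, 0.989, -0.0], [0.989, 0.146, 0.0], [0.001, -0.0, -1.0]] [ 0.11  0.24  1.83  0.    1.07 -0.03]
```

View pics/wrist3.png

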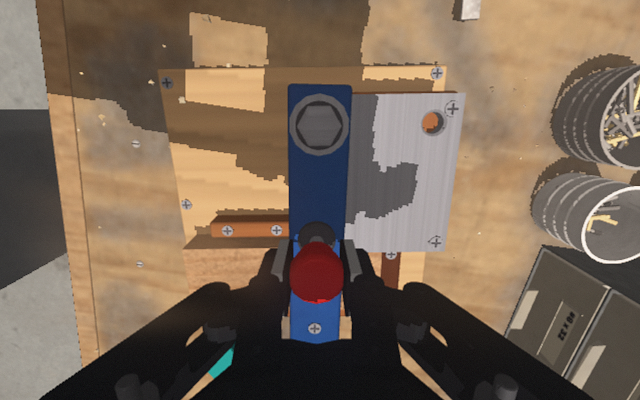

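The bar now points across the block, with the working hole hidden under it. I lower the pin while still holding the knob.

Emit:
{"api": "move_arm", "payload": {
  "deltas": [
    {"tx":0,"ty":0.002,"tz":0,"turn":0,"grip":1},
    {"tx":0,"ty":0.002,"tz":0.004,"turn":0,"grip":1},
    {"tx":0,"ty":0.002,"tz":0.008,"turn":0,"grip":1},
    {"tx":0,"ty":0.002,"tz":0.012,"turn":0,"grip":1},
    {"tx":0,"ty":0.002,"tz":0.016,"turn":0,"grip":1},
    {"tx":0,"ty":0.002,"tz":0.02,"turn":0,"grip":1},
    {"tx":0,"ty":0.002,"tz":0.024,"turn":0,"grip":1},
    {"tx":0,"ty":0.002,"tz":0.026,"turn":0,"grip":1},
    {"tx":0,"ty":0.002,"tz":0.026,"turn":0,"grip":1},
    {"tx":0,"ty":0.002,"tz":0.026,"turn":0,"grip":1}
  ]
}}

```text
t: 10.3
tcp_pos: [0.5575, 0.1338, 0.0954]
ee_rot: [[-0.146, 0.989, -0.0], [0.989, 0.146, 0.0], [0.0, -0.0, -1.0]]
wrist_force: [1.2, 1.1, -5.8]
width: 0.0258
finger_force: 60.2
```

Emit:
{"api": "move_arm", "payload": {
  "deltas": [
    {"tx":0,"ty":0,"tz":0,"turn":0,"grip":-0.3},
    {"tx":0,"ty":0,"tz":0,"turn":0,"grip":-0.5},
    {"tx":0,"ty":0,"tz":0,"turn":0,"grip":-0.5},
    {"tx":0,"ty":0,"tz":0,"turn":0,"grip":-0.5},
    {"tx":0,"ty":0,"tz":-0.05,"turn":0,"grip":-0.5},
    {"tx":0,"ty":0,"tz":-0.12,"turn":0,"grip":-0.5},
    {"tx":0,"ty":0,"tz":-0.2,"turn":0,"grip":-0.5},
    {"tx":-0.06,"ty":-0.02,"tz":-0.26,"turn":0,"grip":-0.5},
    {"tx":-0.13,"ty":-0.04,"tz":-0.32,"turn":0,"grip":-0.5},
    {"tx":-0.2,"ty":-0.06,"tz":-0.36,"turn":0,"grip":-0.5}
  ]
}}

```text
t: 11.13
tcp_pos: [0.5441, 0.0362, 0.2753]
ee_rot: [[-0.149, 0.989, 0.005], [0.989, 0.149, -0.0], [-0.001, 0.004, -1.0]]
wrist_force: [1.4, 0.1, -0.3]
width: 0.064
finger_force: 0.0
```

Emit:
{"api": "move_arm", "payload": {
  "deltas": [
    {"tx":-0.07,"ty":-0.03,"tz":0,"turn":0,"grip":-0.5},
    {"tx":-0.14,"ty":-0.06,"tz":0,"turn":0,"grip":-0.5},
    {"tx":-0.21,"ty":-0.09,"tz":0,"turn":0,"grip":-0.5},
    {"tx":-0.28,"ty":-0.12,"tz":0,"turn":0,"grip":-0.5},
    {"tx":-0.35,"ty":-0.15,"tz":0,"turn":0,"grip":-0.5},
    {"tx":-0.42,"ty":-0.18,"tz":0,"turn":0,"grip":-0.5},
    {"tx":-0.48,"ty":-0.21,"tz":0,"turn":0,"grip":-0.5},
    {"tx":-0.516,"ty":-0.21,"tz":0,"turn":0,"grip":-0.5},
    {"tx":-0.516,"ty":-0.21,"tz":0,"turn":0,"grip":-0.5},
    {"tx":-0.516,"ty":-0.21,"tz":0,"turn":0,"grip":-0.5}
  ]
}}

```text
t: 11.97
tcp_pos: [0.4769, -0.2348, 0.2719]
ee_rot: [[-0.144, 0.99, 0.0], [0.99, 0.144, 0.0], [0.0, 0.0, -1.0]]
wrist_force: [-0.0, 0.3, -0.3]
width: 0.0642
finger_force: 0.0
```

```bash
python3 - <<'E'
from h import *
o=robot.observe(); print(o["t"],o["tcp_pos"],np.round(o["ee_rot"],3).tolist(),o["q"].round(2))
im,K,P=cap("wrist","pics/wrist4.png"); np.savez("wrist4.npz",K=K,P=P)
h=cv2.cvtColor(im,cv2.COLOR_RGB2HSV)
u,v=proj(K,P,[.475,-.24,.01]);print(u,v)
m=((h[...,0]<16)&(h[...,1]>90)&(h[...,2]<125)).astype(np.uint8)
m=cv2.morphologyEx(m,cv2.MORPH_OPEN,np.ones((3,3)))
n,l,st,ce=cv2.connectedComponentsWithStats(m)
for i in range(1,n):
    if st[i,4]>300: print(st[i],ce[i].round(0))
E
```

```text
11.9667 [ 0.47685894 -0.23480576  0.2718682 ] [[-0.144, 0.99, 0.0], [0.99, 0.144, 0.0], [0.0, 0.0, -1.0]] [-0.59 -0.02  1.79  0.    1.37 -0.73]
313.8 169.9
[215   0  25  35 500] [225.  18.]
[305   0  20  40 325] [314.  19.]
[ 275  134   91   63 2676] [319. 165.]
[263 229  70  30 439] [298. 244.]
[  445   246   195   148 13314] [555. 300.]
[437 352  45  48 833] [458. 381.]
[618 366  22  34 404] [632. 388.]
```

View pics/wrist4.png

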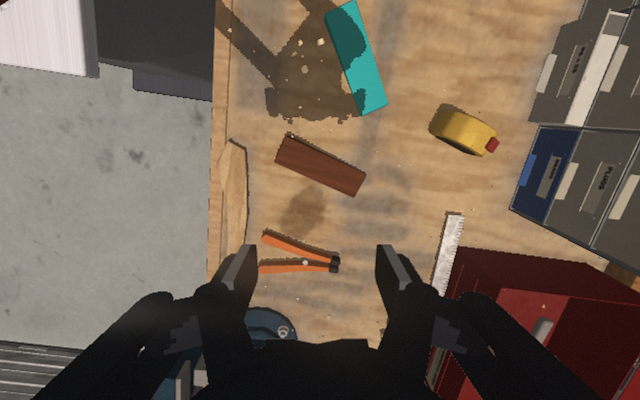

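The dark wedge is centred at (319,165), running from (275,150) to (366,185). The orange clamp is at (300,255) and the turquoise wedge at (360,60). Next I fit the wedge pose.

```bash
python3 - <<'E'
from h import *
from scipy.optimize import minimize
d=np.load("wrist4.npz");K,P=d["K"],d["P"]
im=cv2.imread("pics/wrist4.png");h=cv2.cvtColor(im,cv2.COLOR_BGR2HSV)
m=((h[...,0]<16)|(h[...,0]>170))&(h[...,1]>90)&(h[...,2]<135);m=m.astype(np.uint8)
r=np.zeros_like(m);r[125:205,265:375]=m[125:205,265:375]
n,l,st,ce=cv2.connectedComponentsWithStats(r);i=1+st[1:,4].argmax();m=(l==i).astype(np.uint8);print(st[i])
V=np.array([[sx*65,sy*20,z] for sx in(-1,1) for sy in(-1,1) for z in(0,6 if sx>0 else 25.5)])/1000
S=4
def mask(p):
    c,s=np.cos(p[2]),np.sin(p[2]);W=V.copy();W[:,0]=p[0]+c*V[:,0]-s*V[:,1];W[:,1]=p[1]+s*V[:,0]+c*V[:,1]
    q=np.array([proj(K,P,w) for w in W]);q=((q+.5)*S).astype(np.int32);a=np.zeros((400*S,640*S),np.uint8)
    cv2.fillConvexPoly(a,cv2.convexHull(q),1);return a[125*S:205*S,265*S:375*S]
M=cv2.resize(m[125:205,265:375],None,fx=S,fy=S,interpolation=cv2.INTER_NEAREST)
def f(p):
    a=mask(p);return 1-(a&M).sum()/(a|M).sum()
q=cv2.minAreaRect(np.argwhere(m)[:,::-1].astype(np.float32));bx=cv2.boxPoints(q);print(q)
e=[(bx[0]+bx[1])/2,(bx[1]+bx[2])/2,(bx[2]+bx[3])/2,(bx[3]+bx[0])/2]
k=0 if np.linalg.norm(e[0]-e[2])>np.linalg.norm(e[1]-e[3]) else 1
A,B=at(K,P,*e[k],.01),at(K,P,*e[k+2],.01);print(A,B)
for a,b in((A,B),(B,A)):
    y=np.arctan2(*(b-a)[1::-1]);x0=[*((a+b)/2)[:2],y]
    r=minimize(f,x0,method="Nelder-Mead",options=dict(initial_simplex=[x0,[x0[0]+.005,x0[1],y],[x0[0],x0[1]+.005,y],[x0[0],x0[1],y+.1]]));print(r.x.round(4),np.degrees(r.x[2]),r.fun)
D=np.load("scene0.npz")
for p in((343,266),(376,256)):print(at(D["K"],D["P"],*p,.01))
E
```

```text
[ 274  131   93   67 2745]
((320.0000305175781, 165.50001525878906), (90.78435516357422, 33.98823165893555), 26.56505012512207)
[ 0.4216 -0.2118  0.01  ] [ 0.547  -0.2536  0.01  ]
[ 0.485  -0.2342 -0.3305] -18.938028034616362 0.061603679985568705
[ 0.4821 -0.2334  2.8408] 162.7671356086884 0.10671643419989962
[ 0.4242 -0.2198  0.01  ]
[ 0.5333 -0.2684  0.01  ]
```

Emit:
{"api": "move_arm", "payload": {
  "deltas": [
    {"tx":0.01,"ty":-0.02,"tz":0.04,"turn":-0.11,"grip":-0.5},
    {"tx":0.02,"ty":-0.04,"tz":0.08,"turn":-0.22,"grip":-0.5},
    {"tx":0.03,"ty":-0.06,"tz":0.12,"turn":-0.33,"grip":-0.5},
    {"tx":0.04,"ty":-0.07,"tz":0.17,"turn":-0.44,"grip":-0.5},
    {"tx":0.051,"ty":-0.085,"tz":0.22,"turn":-0.55,"grip":-0.5},
    {"tx":0.051,"ty":-0.085,"tz":0.26,"turn":-0.66,"grip":-0.5},
    {"tx":0.051,"ty":-0.085,"tz":0.3,"turn":-0.77,"grip":-0.5},
    {"tx":0.051,"ty":-0.085,"tz":0.34,"turn":-0.88,"grip":-0.5},
    {"tx":0.051,"ty":-0.085,"tz":0.34,"turn":-1.0,"grip":-0.5},
    {"tx":0.051,"ty":-0.085,"tz":0.34,"turn":-1.0,"grip":-0.5}
  ]
}}

```text
t: 12.85
tcp_pos: [0.4304, -0.2126, 0.1]
ee_rot: [[-0.931, 0.364, -0.003], [0.364, 0.931, 0.002], [0.004, 0.001, -1.0]]
wrist_force: [0.5, -0.1, 0.1]
width: 0.0641
finger_force: 0.0
```

Emit:
{"api": "move_arm", "payload": {
  "deltas": [
    {"tx":0,"ty":0,"tz":0,"turn":-0.05,"grip":-0.5},
    {"tx":0,"ty":0,"tz":0,"turn":-0.05,"grip":-0.5},
    {"tx":0,"ty":0,"tz":0,"turn":-0.05,"grip":-0.5},
    {"tx":0,"ty":0,"tz":0,"turn":-0.05,"grip":-0.5},
    {"tx":0,"ty":0,"tz":0,"turn":-0.05,"grip":-0.5},
    {"tx":0,"ty":0,"tz":0,"turn":-0.05,"grip":-0.5},
    {"tx":0,"ty":0,"tz":0,"turn":-0.05,"grip":-0.5},
    {"tx":0,"ty":0,"tz":0,"turn":-0.05,"grip":-0.5},
    {"tx":0,"ty":0,"tz":0,"turn":-0.05,"grip":-0.5},
    {"tx":0,"ty":0,"tz":0,"turn":-0.05,"grip":-0.5}
  ]
}}

```text
t: 13.68
tcp_pos: [0.4313, -0.215, 0.1015]
ee_rot: [[-0.948, 0.319, -0.0], [0.319, 0.948, 0.0], [0.0, 0.0, -1.0]]
wrist_force: [0.4, 0.3, -0.7]
width: 0.0642
finger_force: 0.0
```

```bash
python3 - <<'E'
from h import *
o=robot.observe(); R=np.array(o["ee_rot"]);print(o["t"],o["tcp_pos"],R.round(3).tolist(),o["q"].round(2))
print("delta",(R.T@(np.array([.4311,-.2157,.004])-o["tcp_pos"])/.5).round(3))
im,K,P=cap("wrist"); np.savez("wrist5.npz",K=K,P=P)
V=np.array([[sx*65,sy*20,z] for sx in(-1,1) for sy in(-1,1) for z in(0,6 if sx>0 else 25.5)])/1000
c,s=np.cos(-.3305),np.sin(-.3305)
im=np.ascontiguousarray(im[:,:,::-1])
q=np.array([proj(K,P,[.485+c*v[0]-s*v[1],-.2342+s*v[0]+c*v[1],v[2]]) for v in V]).astype(np.int32)
cv2.polylines(im,[cv2.convexHull(q)],True,(0,255,0),1);cv2.imwrite("pics/wrist5.png",im)
E
```

```text
13.6833 [ 0.43129237 -0.21503795  0.10151189] [[-0.948, 0.319, -0.0], [0.319, 0.948, 0.0], [0.0, 0.0, -1.0]] [-0.61  0.07  2.05  0.    1.03 -1.85]
delta [-0.    -0.001  0.195]
```

View pics/wrist5.png

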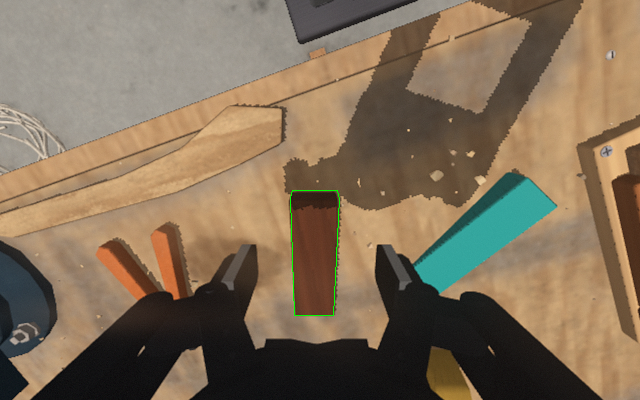

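The fitted outline matches the dark wedge at (315,250), with the thick end at the top at (315,198). The clamp and the turquoise wedge are clear of the fingers, so I descend and grip.

Emit:
{"api": "move_arm", "payload": {
  "deltas": [
    {"tx":0,"ty":-0.001,"tz":0.06,"turn":0,"grip":-0.5},
    {"tx":0,"ty":-0.001,"tz":0.12,"turn":0,"grip":-0.5},
    {"tx":0,"ty":-0.001,"tz":0.17,"turn":0,"grip":-0.5},
    {"tx":0,"ty":-0.001,"tz":0.193,"turn":0,"grip":-0.5},
    {"tx":0,"ty":-0.001,"tz":0.193,"turn":0,"grip":-0.5},
    {"tx":0,"ty":-0.001,"tz":0.193,"turn":0,"grip":0},
    {"tx":0,"ty":-0.001,"tz":0.193,"turn":0,"grip":1},
    {"tx":0,"ty":-0.001,"tz":0.193,"turn":0,"grip":1},
    {"tx":0,"ty":-0.001,"tz":0.193,"turn":0,"grip":1},
    {"tx":0,"ty":-0.001,"tz":0.193,"turn":0,"grip":1}
  ],
  "grip_force": 40
}}

```text
t: 14.57
tcp_pos: [0.4326, -0.2165, 0.0067]
ee_rot: [[-0.948, 0.319, 0.003], [0.319, 0.948, -0.002], [-0.003, -0.001, -1.0]]
wrist_force: [-0.5, -0.2, 4.0]
width: 0.0389
finger_force: 41.4
```

Emit:
{"api": "move_arm", "payload": {
  "deltas": [
    {"tx":0,"ty":0,"tz":-0.06,"turn":0,"grip":1},
    {"tx":0,"ty":0,"tz":-0.14,"turn":0,"grip":1},
    {"tx":0.02,"ty":0.06,"tz":-0.2,"turn":-0.06,"grip":1},
    {"tx":0.05,"ty":0.13,"tz":-0.25,"turn":-0.12,"grip":1},
    {"tx":0.07,"ty":0.2,"tz":-0.25,"turn":-0.18,"grip":1},
    {"tx":0.1,"ty":0.27,"tz":-0.25,"turn":-0.24,"grip":1},
    {"tx":0.12,"ty":0.34,"tz":-0.25,"turn":-0.3,"grip":1},
    {"tx":0.15,"ty":0.41,"tz":-0.25,"turn":-0.36,"grip":1},
    {"tx":0.17,"ty":0.48,"tz":-0.25,"turn":-0.42,"grip":1},
    {"tx":0.188,"ty":0.518,"tz":-0.25,"turn":-0.455,"grip":1}
  ]
}}

```text
t: 15.4
tcp_pos: [0.4244, 0.063, 0.1305]
ee_rot: [[-0.988, -0.156, 0.001], [-0.156, 0.988, 0.001], [-0.001, 0.001, -1.0]]
wrist_force: [-0.6, 0.1, -0.6]
width: 0.039
finger_force: 41.0
```

Emit:
{"api": "move_arm", "payload": {
  "deltas": [
    {"tx":0,"ty":0,"tz":0,"turn":0,"grip":1},
    {"tx":0,"ty":0,"tz":0,"turn":0,"grip":1},
    {"tx":0,"ty":0,"tz":0,"turn":0,"grip":1},
    {"tx":0,"ty":0,"tz":0,"turn":0,"grip":1},
    {"tx":0,"ty":0,"tz":0,"turn":0,"grip":1},
    {"tx":0,"ty":0,"tz":0,"turn":0,"grip":1},
    {"tx":0,"ty":0,"tz":0,"turn":0,"grip":1},
    {"tx":0,"ty":0,"tz":0,"turn":0,"grip":1},
    {"tx":0,"ty":0,"tz":0,"turn":0,"grip":1},
    {"tx":0,"ty":0,"tz":0,"turn":0,"grip":1}
  ]
}}

```text
t: 16.23
tcp_pos: [0.4247, 0.0598, 0.13]
ee_rot: [[-0.989, -0.151, -0.0], [-0.151, 0.989, 0.0], [0.0, 0.0, -1.0]]
wrist_force: [0.3, 0.3, -1.3]
width: 0.0389
finger_force: 41.0
```

```bash
python3 - <<'E'
from h import *
o=robot.observe(); R=np.array(o["ee_rot"]);print(o["t"],o["tcp_pos"],R.round(4).tolist(),o["width"])
p=np.load("jig.npy");print("turn",(-(np.degrees(p[2])+180-np.degrees(np.arctan2(R[1,0],R[0,0]))%360)/60).round(4))
print("delta",(R.T@(np.array([.4259,.0589,.057])-o["tcp_pos"])/.5).round(4))
im,K,P=cap("wrist","pics/wrist6.png")
a,K,P=cap("side","pics/side6.png")
w=cv2.imread("pics/wrist6.png")[:,100:560];
cv2.imwrite("pics/mix6.png",np.vstack([cv2.resize(w,(460,400)),cv2.resize(cv2.imread("pics/side6.png")[130:240,210:380],(309,200)).copy() if 0 else cv2.resize(cv2.imread("pics/side6.png")[140:240,220:450],(460,200),interpolation=cv2.INTER_CUBIC)]))
E
```

```text
16.2333 [0.42474918 0.05979303 0.13002023] [[-0.9886, -0.1507, -0.0001], [-0.1507, 0.9886, 0.0], [0.0001, 0.0, -1.0]] 0.03890964158457038
turn -0.0004
delta [-0.002  -0.0021  0.146 ]
```

View pics/mix6.png

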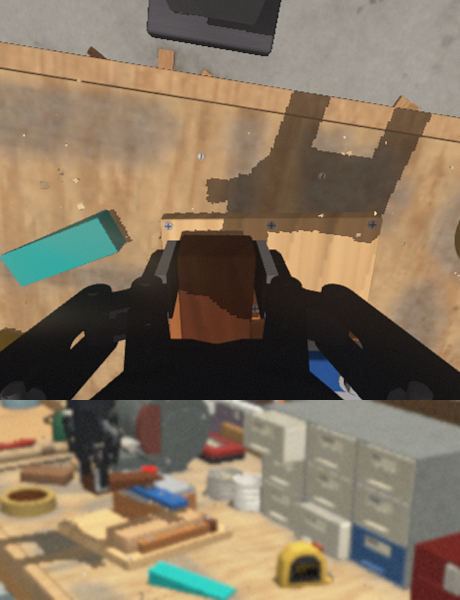

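The wedge is held straight above the channel and the bar lies across the block. Viewing is used up, so further checks are numeric. I lower the wedge onto the block.

Emit:
{"api": "move_arm", "payload": {
  "deltas": [
    {"tx":-0.002,"ty":-0.002,"tz":0.05,"turn":0,"grip":1},
    {"tx":-0.002,"ty":-0.002,"tz":0.1,"turn":0,"grip":1},
    {"tx":-0.002,"ty":-0.002,"tz":0.13,"turn":0,"grip":1},
    {"tx":-0.002,"ty":-0.002,"tz":0.14,"turn":0,"grip":1},
    {"tx":-0.002,"ty":-0.002,"tz":0.145,"turn":0,"grip":1},
    {"tx":-0.002,"ty":-0.002,"tz":0.148,"turn":0,"grip":1},
    {"tx":-0.002,"ty":-0.002,"tz":0.15,"turn":0,"grip":1},
    {"tx":-0.002,"ty":-0.002,"tz":0.15,"turn":0,"grip":1},
    {"tx":-0.002,"ty":-0.002,"tz":0.15,"turn":0,"grip":1},
    {"tx":-0.002,"ty":-0.002,"tz":0.15,"turn":0,"grip":1}
  ]
}}

```text
t: 17.17
tcp_pos: [0.4268, 0.0591, 0.0559]
ee_rot: [[-0.989, -0.151, 0.002], [-0.151, 0.989, -0.0], [-0.002, -0.0, -1.0]]
wrist_force: [-0.6, -0.6, 1.9]
width: 0.0391
finger_force: 41.1
```

Emit:
{"api": "move_arm", "payload": {
  "deltas": [
    {"tx":-0.015,"ty":0,"tz":0,"turn":0,"grip":1},
    {"tx":-0.03,"ty":0,"tz":0,"turn":0,"grip":1},
    {"tx":-0.05,"ty":0,"tz":0,"turn":0,"grip":1},
    {"tx":-0.07,"ty":0,"tz":0,"turn":0,"grip":1},
    {"tx":-0.085,"ty":0,"tz":0,"turn":0,"grip":1},
    {"tx":-0.1,"ty":0,"tz":0,"turn":0,"grip":1},
    {"tx":-0.115,"ty":0,"tz":0,"turn":0,"grip":1},
    {"tx":-0.125,"ty":0,"tz":0,"turn":0,"grip":1},
    {"tx":-0.132,"ty":0,"tz":0,"turn":0,"grip":1},
    {"tx":-0.136,"ty":0,"tz":0,"turn":0,"grip":1}
  ]
}}

```text
t: 18.0
tcp_pos: [0.4902, 0.0694, 0.0539]
ee_rot: [[-0.988, -0.152, -0.01], [-0.152, 0.988, -0.001], [0.01, 0.001, -1.0]]
wrist_force: [-11.3, -2.6, 8.3]
width: 0.0389
finger_force: 49.8
```

Emit:
{"api": "move_arm", "payload": {
  "deltas": [
    {"tx":0,"ty":0,"tz":0,"turn":0,"grip":0},
    {"tx":0,"ty":0,"tz":0,"turn":0,"grip":-0.5},
    {"tx":0,"ty":0,"tz":0,"turn":0,"grip":-0.5},
    {"tx":0,"ty":0,"tz":0,"turn":0,"grip":-0.5},
    {"tx":0,"ty":0,"tz":-0.04,"turn":0,"grip":-0.5},
    {"tx":0,"ty":0,"tz":-0.09,"turn":0,"grip":-0.5},
    {"tx":0.05,"ty":0,"tz":-0.1,"turn":0,"grip":0},
    {"tx":0.1,"ty":0,"tz":-0.1,"turn":0,"grip":1},
    {"tx":0.12,"ty":0,"tz":-0.1,"turn":0,"grip":1},
    {"tx":0.12,"ty":0,"tz":-0.1,"turn":0,"grip":1}
  ]
}}

```text
t: 18.83
tcp_pos: [0.4315, 0.0603, 0.1044]
ee_rot: [[-0.989, -0.151, -0.002], [-0.151, 0.989, 0.0], [0.002, 0.0, -1.0]]
wrist_force: [0.4, -0.5, 0.2]
width: 0.0159
finger_force: 0.0
```

```bash
cat > chk.py <<'E'
from h import *
from scipy.optimize import minimize
p=np.load("jig.npy");c,s=np.cos(p[2]),np.sin(p[2])
o=robot.observe();g=np.array(o["tcp_pos"][:2])-p[:2];print(o["t"],"tcp jig mm",(1000*np.array([c*g[0]+s*g[1],-s*g[0]+c*g[1]])).round(1),o["tcp_pos"][2],o["width"])
im,K,P=cap("wrist");h=cv2.cvtColor(im,cv2.COLOR_RGB2HSV)
def pj(X):X=np.array(X)/1000;return proj(K,P,[p[0]+c*X[0]-s*X[1],p[1]+s*X[0]+c*X[1],X[2]])
print("pred thick-end corners for origin -20 / -5:",[pj((a-65,b,73.5)) for a in(-20,-5) for b in(-20,20)])
m=((((h[...,0]<14)|(h[...,0]>170))&(h[...,1]>90)&(h[...,2]<125))*255).astype(np.uint8)
a=pj((-60,0,70)).astype(int);n,l,st,ce=cv2.connectedComponentsWithStats(m)
print("mask at",a,l[a[1],a[0]],st[l[a[1],a[0]]])
for n in("scene","side"):
    im,K,P=cap(n);h=cv2.cvtColor(im,cv2.COLOR_RGB2HSV)
    m=(((h[...,0]<5)|(h[...,0]>175))&(h[...,1]>180)&(h[...,2]>100)).astype(np.uint8)
    u,v=pj((0,54,115)).astype(int);sub=m[v-10:v+11,u-10:u+11];ys,xs=np.nonzero(sub)
    print(n,"knob pred(down)",pj((0,54,115)),"pred(9 up)",pj((0,54,124)),"seen",len(xs),(xs.mean()+u-10,ys.mean()+v-10) if len(xs) else None)
E
python3 chk.py
```

```text
18.8333 tcp jig mm [-136.2    0.5] 0.10435166631905553 0.015881427360653858
pred thick-end corners for origin -20 / -5: [array([287.4, 295.1]), array([342.7, 295.2]), array([288. , 312.5]), array([342.1, 312.5])]
mask at [315 320] 446 [ 276  236   70  109 3442]
scene knob pred(down) [295.3 181.6] pred(9 up) [295.2 179.6] seen 26 (np.float64(296.4230769230769), np.float64(182.30769230769232))
side knob pred(down) [293.6 174.9] pred(9 up) [293.6 172.3] seen 31 (np.float64(294.741935483871), np.float64(176.09677419354838))
```

Emit:
{"api": "move_arm", "payload": {
  "deltas": [
    {"tx":0,"ty":0,"tz":0.05,"turn":0,"grip":1},
    {"tx":0,"ty":0,"tz":0.093,"turn":0,"grip":1},
    {"tx":0,"ty":0,"tz":0.093,"turn":0,"grip":1},
    {"tx":-0.03,"ty":0,"tz":0.093,"turn":0,"grip":1},
    {"tx":-0.06,"ty":0,"tz":0.093,"turn":0,"grip":1},
    {"tx":-0.075,"ty":0,"tz":0.093,"turn":0,"grip":1},
    {"tx":-0.082,"ty":0,"tz":0.093,"turn":0,"grip":1},
    {"tx":-0.088,"ty":0,"tz":0.093,"turn":0,"grip":1},
    {"tx":-0.094,"ty":0,"tz":0.093,"turn":0,"grip":1},
    {"tx":-0.1,"ty":0,"tz":0.093,"turn":0,"grip":1}
  ]
}}

```text
t: 19.82
tcp_pos: [0.4825, 0.0679, 0.0583]
ee_rot: [[-0.989, -0.151, -0.002], [-0.151, 0.989, -0.0], [0.002, 0.0, -1.0]]
wrist_force: [-1.8, -0.2, 0.3]
width: -0.0003
finger_force: 0.7
```

Emit:
{"api": "move_arm", "payload": {
  "deltas": [
    {"tx":-0.003,"ty":0,"tz":0,"turn":0,"grip":1},
    {"tx":-0.006,"ty":0,"tz":0,"turn":0,"grip":1},
    {"tx":-0.009,"ty":0,"tz":0,"turn":0,"grip":1},
    {"tx":-0.012,"ty":0,"tz":0,"turn":0,"grip":1},
    {"tx":-0.014,"ty":0,"tz":0,"turn":0,"grip":1},
    {"tx":-0.016,"ty":0,"tz":0,"turn":0,"grip":1},
    {"tx":-0.018,"ty":0,"tz":0,"turn":0,"grip":1},
    {"tx":-0.02,"ty":0,"tz":0,"turn":0,"grip":1},
    {"tx":-0.02,"ty":0,"tz":0,"turn":0,"grip":1},
    {"tx":-0.02,"ty":0,"tz":0,"turn":0,"grip":1}
  ]
}}

```text
t: 20.65
tcp_pos: [0.4932, 0.0694, 0.0586]
ee_rot: [[-0.989, -0.151, 0.0], [-0.151, 0.989, 0.0], [-0.0, -0.0, -1.0]]
wrist_force: [-1.0, -0.0, -1.5]
width: -0.0
finger_force: 0.7
```

Emit:
{"api": "move_arm", "payload": {
  "deltas": [
    {"tx":-0.002,"ty":0,"tz":0,"turn":0,"grip":1},
    {"tx":-0.004,"ty":0,"tz":0,"turn":0,"grip":1},
    {"tx":-0.006,"ty":0,"tz":0,"turn":0,"grip":1},
    {"tx":-0.008,"ty":0,"tz":0,"turn":0,"grip":1},
    {"tx":-0.01,"ty":0,"tz":0,"turn":0,"grip":1},
    {"tx":-0.012,"ty":0,"tz":0,"turn":0,"grip":1},
    {"tx":-0.014,"ty":0,"tz":0,"turn":0,"grip":1},
    {"tx":-0.016,"ty":0,"tz":0,"turn":0,"grip":1},
    {"tx":-0.016,"ty":0,"tz":0,"turn":0,"grip":1},
    {"tx":-0.016,"ty":0,"tz":0,"turn":0,"grip":1}
  ]
}}

```text
t: 21.48
tcp_pos: [0.5011, 0.0706, 0.0585]
ee_rot: [[-0.989, -0.151, 0.0], [-0.151, 0.989, 0.0], [-0.0, -0.0, -1.0]]
wrist_force: [-2.2, 0.2, -0.5]
width: 0.0002
finger_force: 1.0
```

```bash
python3 chk.py; python3 -c "
from h import *
print(robot.observe()['wrist_force'])"
```

```text
21.4833 tcp jig mm [-65.9   0.2] 0.058548377293938234 0.00016221009726164796
pred thick-end corners for origin -20 / -5: [array([274.9, 230.9]), array([355.8, 231. ]), array([276.2, 258. ]), array([354.5, 258.1])]
mask at [315 271] 0 [     0      0    640    400 245198]
scene knob pred(down) [295.3 181.6] pred(9 up) [295.2 179.6] seen 0 None
side knob pred(down) [293.6 174.9] pred(9 up) [293.6 172.3] seen 0 None
[-1.24586096 -1.40698086 -0.94354584]
```

Force is still low although the wedge should have jammed by now. I back off to check the wedge and bar numerically.

Emit:
{"api": "move_arm", "payload": {
  "deltas": [
    {"tx":0.05,"ty":0,"tz":0,"turn":0,"grip":1},
    {"tx":0.1,"ty":0,"tz":-0.05,"turn":0,"grip":1},
    {"tx":0.14,"ty":0,"tz":-0.12,"turn":0,"grip":1},
    {"tx":0.16,"ty":0,"tz":-0.18,"turn":0,"grip":1},
    {"tx":0.16,"ty":0,"tz":-0.24,"turn":0,"grip":1},
    {"tx":0.16,"ty":0,"tz":-0.24,"turn":0,"grip":1},
    {"tx":0.16,"ty":0,"tz":-0.24,"turn":0,"grip":1},
    {"tx":0.16,"ty":0,"tz":-0.24,"turn":0,"grip":1},
    {"tx":0.16,"ty":0,"tz":-0.24,"turn":0,"grip":1},
    {"tx":0.16,"ty":0,"tz":-0.24,"turn":0,"grip":1}
  ]
}}

```text
t: 22.47
tcp_pos: [0.4211, 0.0586, 0.177]
ee_rot: [[-0.989, -0.151, -0.003], [-0.151, 0.989, 0.0], [0.003, 0.001, -1.0]]
wrist_force: [0.5, -0.3, 0.2]
width: -0.0005
finger_force: 0.0
```

```bash
cat > look.py <<'E'
from h import *
p=np.load("jig.npy");c,s=np.cos(p[2]),np.sin(p[2])
im,K,P=cap("wrist","pics/wr%d.png"%(robot.observe()["t"]*100))
def pj(X):X=np.array(X)/1000;return proj(K,P,[p[0]+c*X[0]-s*X[1],p[1]+s*X[0]+c*X[1],X[2]])
h=cv2.cvtColor(im,cv2.COLOR_RGB2HSV)
def cls(u,v):
    u,v=int(round(u)),int(round(v))
    if not(0<=u<640 and 0<=v<400):return " "
    H,S,V=[int(k) for k in h[v,u]]
    if 100<H<125 and S>120:return "B"
    if (H<5 or H>174) and S>180 and V>80:return "R"
    if V<40:return "#"
    if H<9 and S>90 :return "w" if V<130 else "r"
    if H<25 and S>60:return "o" if V>140 else "d"
    return "." if S<60 else "?"
# orthophotos: rows jig x, cols jig y (+y right), at plane z
for z,x0,x1,y0,y1 in((48,-120,60,-45,45),(85,-60,60,-50,140)):
    print("plane z",z,"cols y",y0,"..",y1)
    for x in range(x0,x1,5):print("%5d "%x+"".join(cls(*pj((x,y,z))) for y in range(y0,y1,3 if z<60 else 4)))
E
python3 chk.py; python3 look.py
```

```text
22.4667 tcp jig mm [-146.8    0.4] 0.17704043867434646 -0.0004529563431469707
pred thick-end corners for origin -20 / -5: [array([295. , 258.7]), array([335.8, 258.7]), array([295.3, 272.1]), array([335.5, 272.2])]
mask at [315 278] 0 [     0      0    640    400 248662]
scene knob pred(down) [295.3 181.6] pred(9 up) [295.2 179.6] seen 29 (np.float64(296.44827586206895), np.float64(182.51724137931035))
side knob pred(down) [293.6 174.9] pred(9 up) [293.6 172.3] seen 32 (np.float64(294.8125), np.float64(176.40625))
plane z 48 cols y -45 .. 45
 -120 o.oooooooooooooooooooooooooooo
 -115 ooooodddddddddddddddddddddoooo
 -110 ooooodddddddddddddddddddddoooo
 -105 ooooooooooooooooooooooooodoooo
 -100 oooddooooooooooooooooooooddddd
  -95 oddddooooooooooooooooooooddddd
  -90 oooodoooooo....##...ooooodoooo
  -85 ooooooooooo....##...ooooodoooo
  -80 oooodoo###d....##....###ddo..o
  -75 o..odo#d##.....##....####do..o
  -70 o...dodd##.....##....#####oooo
  -65 ooooddddd#....d##....#####oooo
  -60 ooood#ddd#....d##....#####oooo
  -55 oooodddddd....###.....####dooo
  -50 oooodddddd##..d##..d#######o
[... 1428 characters left out ...]
####wdd####################BBB##########
    0 ###########wddd######################BB#########
    5 ###########wddd#######################BB########
   10 ################################################
   15 ################################################
   20 ################################################
   25 ################################################
   30 ################################################
   35 ################################################
   40 ################################################
   45 ################################################
   50 ################################################
   55 ################################################
```

Emit:
{"api": "move_arm", "payload": {
  "deltas": [
    {"tx":0,"ty":0,"tz":-0.08,"turn":0,"grip":1},
    {"tx":0,"ty":0,"tz":-0.16,"turn":0,"grip":1},
    {"tx":-0.05,"ty":0.03,"tz":-0.22,"turn":0,"grip":1},
    {"tx":-0.12,"ty":0.06,"tz":-0.26,"turn":0,"grip":1},
    {"tx":-0.19,"ty":0.08,"tz":-0.26,"turn":0,"grip":1},
    {"tx":-0.26,"ty":0.08,"tz":-0.26,"turn":0,"grip":1},
    {"tx":-0.28,"ty":0.08,"tz":-0.26,"turn":0,"grip":1},
    {"tx":-0.28,"ty":0.08,"tz":-0.26,"turn":0,"grip":1},
    {"tx":-0.28,"ty":0.08,"tz":-0.26,"turn":0,"grip":1},
    {"tx":-0.28,"ty":0.08,"tz":-0.26,"turn":0,"grip":1}
  ]
}}

```text
t: 23.5
tcp_pos: [0.553, 0.1189, 0.3077]
ee_rot: [[-0.989, -0.151, -0.002], [-0.151, 0.989, -0.0], [0.002, 0.0, -1.0]]
wrist_force: [0.4, -0.3, -0.3]
width: 0.0004
finger_force: 0.0
```

```bash
python3 look.py
```

```text
plane z 48 cols y -45 .. 45
 -120 oooooooooooooooooooooooooooooo
 -115 oo.ooooooooooooooooooooooooooo
 -110 o..ooooooooooooooooooooooooooo
 -105 oooooooooooooooooooooooooddooo
 -100 ooooooooooooooooooooooooodoooo
  -95 oooooooooooooooooooooooooddooo
  -90 oooooooooooooooooooooooooddooo
  -85 ooooooooooooooooooooooooodoooo
  -80 ooooooooooooooooooooooooodoooo
  -75 ooooooooooooooooooooooooodo...
  -70 o...ooooooooooooodooodooodoo.o
  -65 oo.oooowddddddddddddddddodoooo
  -60 ooooooodddwddddddddddddoodoooo
  -55 ooooooodddddddwdddddddddodoooo
  -50 ooooooodddddwdwdwdddddddddoooo
  -45 ooooooodddddddddddddddddddoooo
  -40 ooooooodddddddddddddddddddoooo
  -35 ooooooodddddddddddddwdddddd...
  -30 ooooooodddddwwdddddddwdddddooo
  -25 oooooodddwwddwdddddddddddddooo
  -20 ooooooddddddddddwddwwddddddddd
  -15 oooooodddddddddwdddwddddddddoo
  -10 ooooooddwddddwdddwdwwdddddd...
   -5 oodw.dwdddddwwdwddddd.BBBBBBBB
    0 o?BBB?dddddddddddwddd.BBBBBBBB
    5 o?BBB?dddddwddddddddw.BBBBBBBB
   10 o.BBB?dddwdddddwwdddddBBBBBBB?
   15 o?BBB?dddddddddddddwd?BB?BBBBR
   20 ooBBB?dddddwddwdwdddd??BBBBBBR
[... 908 characters left out ...]
dddwddddwd?BBBBB?.wd.B??????BB?B........
    0 oooo?BBwdddddddddd?BBBBBRRRRR?BB?????B?.........
    5 oooo?BBddddddddddw?BBBB?RRRRRRB?BBBBB???........
   10 oooooBBddddddwdddd?B?BBRRRRRRR?BBBBBB??B........
   15 oooo.BBdddddwwddwd?BBBBRRRRRRR?BBBBBBB?BB......B
   20 oooo.BBddddddddddd?BBBB?RRRRRR??...............o
   25 oooooooddddddwdddddddd...RRRo..................o
   30 oooooooddddwddwddddooo.........................o
   35 oooooodddddddddddwoooo.........................o
   40 oooddddddddddddddddddd.........................o
   45 oooodddddddddwdddd.ddo.........................o
   50 oooodddddddwddddddwdoo.........................o
   55 oooooooddddddddddwoooo.........................o
```

The numbers show brown wedge covering the bar at y −22..20, so the wedge lies on top of the bar. Its thin end must have landed on the bar when I lowered it. I fit its tilted pose from several views before regrasping.

```bash
cat > fit.py <<'E'
from h import *
from scipy.optimize import minimize
p=np.load("jig.npy");c,s=np.cos(p[2]),np.sin(p[2])
V=np.array([[x,sy*20,z] for x in(0,130) for sy in(-1,1) for z in(0,6 if x else 25.5)])/1000
def J2W(X):return np.array([p[0]+c*X[0]-s*X[1],p[1]+s*X[0]+c*X[1],X[2]])
def verts(q):  # q: thick bottom edge x,y,z (mm), yaw, pitch(up) rad, in jig
    x,y,z,yw,pt=q;o=[]
    for v in V:
        a=v[0]*np.cos(pt)-v[2]*np.sin(pt);b=v[0]*np.sin(pt)+v[2]*np.cos(pt)
        o.append(J2W([x/1000+a*np.cos(yw)-v[1]*np.sin(yw),y/1000+a*np.sin(yw)+v[1]*np.cos(yw),z/1000+b]))
    return o
views=[]
box=[J2W(np.array([x,y,z])/1000) for x in(-95,90) for y in(-32,32) for z in(48,150)]
for n in("wrist","scene","side"):
    im,K,P=cap(n,f"pics/f_{n}.png")
    b=np.array([proj(K,P,w) for w in box]);u0,v0=np.maximum(b.min(0).astype(int),0);u1,v1=b.max(0).astype(int);v1=min(v1,260 if n=="wrist" else 400)
    S=3 if n=="wrist" else 8
    sub=im[v0:v1,u0:u1];h=cv2.cvtColor(sub,cv2.COLOR_RGB2HSV)
    g=np.array([proj(K,P,J2W(np.array([-35,y,70])/1000)) for y in(-8,0,8)])
    px=np.array([im[int(b),int(a)] for a,b in g]);print(n,"sample",px.tolist(),"wood",im[int(proj(K,P,J2W([-.09,0,.048]))[1]),int(proj(K,P,J2W([-.09,0,.048]))[0])])
    m=((h[...,0]<16)|(h[...,0]>172))&(h[...,1]>85)&(h[...,2]<125)&(h[...,2]>25)
    M=cv2.resize(m.astype(np.uint8),None,fx=S,fy=S,interpolation=cv2.INTER_NEAREST)
    views.append((K,P,u0,v0,S,M)); print(n,m.sum(),m.shape)
    if n!="wrist":
        for r in m:print("".join(".#"[int(k)] for k in r))
def f(q,show=False):
    t=0
    W=verts(q)
    for K,P,u0,v0,S,M in views:
        g=np.array([proj(K,P,w) for w in W]);g=((g-[u0,v0]+.5)*S).astype(np.int32);a=np.zeros_like(M);cv2.fillConvexPoly(a,cv2.convexHull(g),1)
        r=1-(a&M).sum()/max((a|M).sum(),1);t+=r
        if show:print(round(r,3),end=" ")
    return t
for q0 in((-60,0,48,0,0),(-60,0,48,0,.3),(-60,0,48,0,.6),(-60,0,85,0,0)):
    sx=[np.array(q0,float)]+[np.array(q0)+d for d in np.diag([8,8,8,.1,.15])]
    r=minimize(f,q0,method="Nelder-Mead",options=dict(initial_simplex=sx,maxfev=600));print(q0,r.x.round(2),round(r.fun,3));f(r.x,True);print()
E
python3 fit.py
```

```text
wrist sample [[102, 58, 39], [98, 59, 40], [95, 54, 34]] wood [207 158 114]
wrist 3627 (161, 66)
scene sample [[102, 64, 41], [102, 63, 40], [100, 62, 36]] wood [188 146  99]
scene 572 (52, 45)
.............................................
.............................................
.............................................
.............................................
.............................................
.............................................
.............................................
.............................................
.............................................
.............................................
.............................................
.........................###.................
.........................######..............
.........................########............
.........................##########..........
........................###########..........
...........#............##########...........
...........##..........###########...........
...........##.........###########............
...........##.........##########
[... 3953 characters left out ...]
###..
.................#####..............................###..
....................................................###..
....................................................###..
....................................................##...
.........................................................
(-60, 0, 48, 0, 0) [-5.205e+01  8.000e-01  4.530e+01  2.000e-02  7.600e-01] 0.989
0.137 0.376 0.476 
(-60, 0, 48, 0, 0.3) [-5.218e+01  8.400e-01  4.536e+01  1.000e-02  7.600e-01] 0.988
0.138 0.373 0.477 
(-60, 0, 48, 0, 0.6) [-5.235e+01  8.700e-01  4.579e+01  1.000e-02  7.500e-01] 0.988
0.137 0.372 0.48 
(-60, 0, 85, 0, 0) [-5.262e+01  8.200e-01  4.626e+01  1.000e-02  7.500e-01] 0.99
0.138 0.375 0.478
```

The wedge leans on the bar at about 43°, with its thick edge at jig x −52 on the block. I grip it near the thick end, carry it to its original free spot on the bench, lay it flat and regrasp.

Emit:
{"api": "move_arm", "payload": {
  "deltas": [
    {"tx":0.03,"ty":-0.03,"tz":0.04,"turn":0,"grip":-0.5},
    {"tx":0.06,"ty":-0.06,"tz":0.08,"turn":0,"grip":-0.5},
    {"tx":0.069,"ty":-0.079,"tz":0.12,"turn":0,"grip":-0.5},
    {"tx":0.069,"ty":-0.079,"tz":0.16,"turn":0,"grip":-0.5},
    {"tx":0.069,"ty":-0.079,"tz":0.23,"turn":0,"grip":-0.5},
    {"tx":0.069,"ty":-0.079,"tz":0.3,"turn":0,"grip":-0.5},
    {"tx":0.069,"ty":-0.079,"tz":0.37,"turn":0,"grip":-0.5},
    {"tx":0.069,"ty":-0.079,"tz":0.43,"turn":0,"grip":-0.5},
    {"tx":0.069,"ty":-0.079,"tz":0.48,"turn":0,"grip":-0.5},
    {"tx":0.069,"ty":-0.079,"tz":0.498,"turn":0,"grip":-0.5}
  ]
}}

```text
t: 24.53
tcp_pos: [0.5222, 0.0748, 0.0557]
ee_rot: [[-0.989, -0.151, -0.007], [-0.151, 0.989, -0.0], [0.007, 0.001, -1.0]]
wrist_force: [-0.0, -0.3, -0.5]
width: 0.0642
finger_force: 0.0
```

Emit:
{"api": "move_arm", "payload": {
  "deltas": [
    {"tx":0,"ty":0,"tz":0,"turn":0,"grip":0},
    {"tx":0,"ty":0,"tz":0,"turn":0,"grip":1},
    {"tx":0,"ty":0,"tz":0,"turn":0,"grip":1},
    {"tx":0,"ty":0,"tz":0,"turn":0,"grip":1},
    {"tx":0,"ty":0,"tz":0,"turn":0,"grip":1},
    {"tx":0,"ty":0,"tz":-0.02,"turn":0,"grip":1},
    {"tx":0,"ty":0,"tz":-0.06,"turn":0,"grip":1},
    {"tx":0,"ty":0,"tz":-0.12,"turn":0,"grip":1},
    {"tx":0,"ty":0,"tz":-0.19,"turn":0,"grip":1},
    {"tx":0,"ty":0,"tz":-0.22,"turn":0,"grip":1}
  ],
  "grip_force": 40
}}

```text
t: 25.37
tcp_pos: [0.5292, 0.0751, 0.1757]
ee_rot: [[-0.988, -0.151, 0.009], [-0.151, 0.988, 0.0], [-0.009, -0.001, -1.0]]
wrist_force: [1.5, -0.7, -0.1]
width: 0.0396
finger_force: 44.0
```

Emit:
{"api": "move_arm", "payload": {
  "deltas": [
    {"tx":0.03,"ty":-0.06,"tz":0,"turn":0.05,"grip":1},
    {"tx":0.06,"ty":-0.12,"tz":0,"turn":0.1,"grip":1},
    {"tx":0.09,"ty":-0.19,"tz":0,"turn":0.16,"grip":1},
    {"tx":0.13,"ty":-0.26,"tz":0,"turn":0.22,"grip":1},
    {"tx":0.16,"ty":-0.33,"tz":0,"turn":0.28,"grip":1},
    {"tx":0.2,"ty":-0.4,"tz":0,"turn":0.34,"grip":1},
    {"tx":0.23,"ty":-0.47,"tz":0,"turn":0.4,"grip":1},
    {"tx":0.26,"ty":-0.52,"tz":0.02,"turn":0.455,"grip":1},
    {"tx":0.273,"ty":-0.545,"tz":0.06,"turn":0.455,"grip":1},
    {"tx":0.273,"ty":-0.545,"tz":0.1,"turn":0.455,"grip":1}
  ]
}}

```text
t: 26.2
tcp_pos: [0.4331, -0.2193, 0.1218]
ee_rot: [[-0.946, 0.323, 0.005], [0.323, 0.946, -0.005], [-0.006, -0.003, -1.0]]
wrist_force: [0.5, -0.1, -1.6]
width: 0.0395
finger_force: 44.0
```

Emit:
{"api": "move_arm", "payload": {
  "deltas": [
    {"tx":0,"ty":0,"tz":0.06,"turn":0,"grip":1},
    {"tx":0,"ty":0,"tz":0.12,"turn":0,"grip":1},
    {"tx":0,"ty":0,"tz":0.17,"turn":0,"grip":1},
    {"tx":0,"ty":0,"tz":0.19,"turn":0,"grip":1},
    {"tx":0,"ty":0,"tz":0.2,"turn":0,"grip":1},
    {"tx":0,"ty":0,"tz":0.208,"turn":0,"grip":1},
    {"tx":0,"ty":0,"tz":0.214,"turn":0,"grip":1},
    {"tx":0,"ty":0,"tz":0.218,"turn":0,"grip":1},
    {"tx":0,"ty":0,"tz":0.22,"turn":0,"grip":1},
    {"tx":0,"ty":0,"tz":0.22,"turn":0,"grip":1}
  ]
}}

```text
t: 27.03
tcp_pos: [0.4341, -0.2161, 0.0122]
ee_rot: [[-0.948, 0.319, 0.002], [0.319, 0.948, -0.002], [-0.003, -0.001, -1.0]]
wrist_force: [-1.4, 1.7, 7.1]
width: 0.0397
finger_force: 44.9
```

Emit:
{"api": "move_arm", "payload": {
  "deltas": [
    {"tx":0,"ty":0,"tz":0.004,"turn":0,"grip":1},
    {"tx":0,"ty":0,"tz":0.008,"turn":0,"grip":1},
    {"tx":0,"ty":0,"tz":0.008,"turn":0,"grip":-0.1},
    {"tx":0,"ty":0,"tz":0.008,"turn":0,"grip":-0.2},
    {"tx":0,"ty":0,"tz":0.008,"turn":0,"grip":-0.3},
    {"tx":0,"ty":0,"tz":0.008,"turn":0,"grip":-0.5},
    {"tx":0,"ty":0,"tz":0.008,"turn":0,"grip":-0.5},
    {"tx":0,"ty":0,"tz":-0.06,"turn":0,"grip":-0.5},
    {"tx":0,"ty":0,"tz":-0.14,"turn":0,"grip":-0.5},
    {"tx":0,"ty":0,"tz":-0.2,"turn":0,"grip":-0.5}
  ],
  "grip_force": 20
}}

```text
t: 27.87
tcp_pos: [0.4322, -0.215, 0.1108]
ee_rot: [[-0.948, 0.319, -0.001], [0.319, 0.948, 0.0], [0.001, 0.0, -1.0]]
wrist_force: [0.5, -1.0, 0.6]
width: 0.0641
finger_force: 0.0
```

```bash
cat > fit2.py <<'E'
from h import *
from scipy.optimize import minimize
o=robot.observe();R=np.array(o["ee_rot"]);print(o["t"],o["tcp_pos"])
im,K,P=cap("wrist","pics/w_fit2.png")
h=cv2.cvtColor(im,cv2.COLOR_RGB2HSV)
m=(((h[...,0]<16)|(h[...,0]>170))&(h[...,1]>90)&(h[...,2]<135)&(h[...,2]>22)).astype(np.uint8)
x0=[.485,-.2342,-.3305]
a=proj(K,P,[x0[0],x0[1],.015]).astype(int);n,l,st,ce=cv2.connectedComponentsWithStats(m)
lab=l[max(a[1]-25,0):a[1]+25,a[0]-15:a[0]+15];i=np.bincount(lab[lab>0]).argmax();m=(l==i).astype(np.uint8);print(st[i])
V=np.array([[sx*65,sy*20,z] for sx in(-1,1) for sy in(-1,1) for z in(0,6 if sx>0 else 25.5)])/1000
S=3;M=cv2.resize(m,None,fx=S,fy=S,interpolation=cv2.INTER_NEAREST)
def f(p):
    c,s=np.cos(p[2]),np.sin(p[2]);q=np.array([proj(K,P,[p[0]+c*v[0]-s*v[1],p[1]+s*v[0]+c*v[1],v[2]]) for v in V])
    q=((q+.5)*S).astype(np.int32);a=np.zeros_like(M);cv2.fillConvexPoly(a,cv2.convexHull(q),1)
    a[S*330:]=0;return 1-(a&M).sum()/(a|M).sum()
for x0 in([.485,-.2342,-.33],[.475,-.22,-.2],[.49,-.245,-.45]):
    r=minimize(f,x0,method="Nelder-Mead",options=dict(initial_simplex=[x0,[x0[0]+.008,x0[1],x0[2]],[x0[0],x0[1]+.008,x0[2]],[x0[0],x0[1],x0[2]+.1]]));p=r.x
    print(p.round(4),np.degrees(p[2]).round(1),round(r.fun,3))
    L=-.03;g=np.array([p[0]+L*np.cos(p[2]),p[1]+L*np.sin(p[2]),.005]);print("delta",(R.T@(g-o["tcp_pos"])/.5).round(4),"turn",((np.degrees(np.arctan2(R[1,0],R[0,0]))-180-np.degrees(p[2]))/60).round(3))
E
python3 fit2.py
```

```text
27.8667 [ 0.4322305  -0.21495862  0.11081845]
[  286   100   234   212 12437]
[ 0.4794 -0.2311 -0.3352] -19.2 0.574
delta [-3.980e-02  2.000e-04  2.116e-01] turn 0.01
[ 0.4779 -0.2304 -0.3284] -18.8 0.573
delta [-3.660e-02  1.000e-04  2.116e-01] turn 0.003
[ 0.4761 -0.2298 -0.3261] -18.7 0.575
delta [-0.0327 -0.      0.2116] turn 0.001
```

```bash
sed -i 's/^im,K,P=cap.*/im,K,P=cap("wrist","pics\/w_fit2.png")/; s/(h\[...,0\]<16)|(h\[...,0\]>170))&(h\[...,1\]>90)/(h[...,0]<13)|(h[...,0]>172))\&(h[...,1]>135)/' fit2.py; python3 fit2.py; python3 -c "
from h import *
im=cv2.imread('pics/w_fit2.png');h=cv2.cvtColor(im,cv2.COLOR_BGR2HSV)
for v in range(180,330,12):print(v,[tuple(int(k) for k in h[v,u]) for u in(270,300,315,330,360)])"
```

```text
27.9167 [ 0.43656909 -0.21778008  0.11740444]
[ 294  180   46  118 4745]
[ 0.4866 -0.2342 -0.3182] -18.2 0.068
delta [-0.0429  0.0011  0.2253] turn -0.006
[ 0.4861 -0.2338 -0.3247] -18.6 0.066
delta [-0.0417  0.0019  0.2253] turn 0.0
[ 0.486  -0.2339 -0.3262] -18.7 0.066
delta [-0.0414  0.0018  0.2253] turn 0.002
180 [(16, 113, 188), (12, 138, 59), (11, 130, 55), (12, 130, 55), (15, 109, 103)]
192 [(16, 111, 183), (10, 155, 56), (11, 155, 56), (9, 138, 59), (15, 111, 108)]
204 [(16, 107, 190), (9, 156, 93), (9, 159, 96), (9, 162, 96), (17, 104, 198)]
216 [(17, 104, 196), (9, 155, 99), (9, 157, 99), (10, 161, 95), (17, 104, 196)]
228 [(16, 105, 190), (9, 164, 101), (10, 161, 100), (9, 165, 94), (16, 104, 201)]
240 [(15, 114, 152), (9, 161, 106), (9, 160, 99), (10, 165, 93), (16, 110, 188)]
252 [(15, 114, 154), (9, 160, 107), (9, 159, 101), (10, 159, 98), (15, 115, 175)]
264 [(15, 114, 152), (10, 155, 102), (10, 158, 97), (10, 159, 101), (16, 99, 176)]
276 [(16, 101, 179), (9, 146, 103), (10, 154, 98), (9, 154, 104), (16, 78, 153)]
288 [(16, 85, 172), (10, 142, 95), (9, 149, 101), (9, 150, 109), (15, 83, 148)]
300 [(15, 94, 174), (14, 74, 149), (16, 86, 174), (14, 76, 145), (16, 94, 177)]
312 [(15, 80, 162), (14, 86, 142), (15, 88, 173), (15, 105, 177), (16, 86, 169)]
324 [(15, 67, 149), (14, 74, 137), (16, 77, 159), (16, 93, 176), (15, 87, 168)]
```

Emit:
{"api": "move_arm", "payload": {
  "deltas": [
    {"tx":-0.02,"ty":0,"tz":0.03,"turn":0,"grip":-0.5},
    {"tx":-0.04,"ty":0,"tz":0.06,"turn":0,"grip":-0.5},
    {"tx":-0.04,"ty":0,"tz":0.1,"turn":0,"grip":-0.5},
    {"tx":-0.04,"ty":0,"tz":0.1,"turn":0,"grip":-0.5},
    {"tx":-0.04,"ty":0,"tz":0.1,"turn":0,"grip":-0.5},
    {"tx":-0.04,"ty":0,"tz":0.1,"turn":0,"grip":-0.5},
    {"tx":-0.04,"ty":0,"tz":0.1,"turn":0,"grip":-0.5},
    {"tx":-0.04,"ty":0,"tz":0.1,"turn":0,"grip":-0.5},
    {"tx":-0.04,"ty":0,"tz":0.1,"turn":0,"grip":-0.5},
    {"tx":-0.04,"ty":0,"tz":0.1,"turn":0,"grip":-0.5}
  ]
}}

```text
t: 28.8
tcp_pos: [0.4518, -0.2217, 0.0603]
ee_rot: [[-0.948, 0.319, 0.001], [0.319, 0.948, -0.001], [-0.001, -0.0, -1.0]]
wrist_force: [0.2, -0.1, 0.2]
width: 0.0643
finger_force: 0.0
```

```bash
python3 fit2.py
```

```text
28.8 [ 0.45176122 -0.2217177   0.06031541]
[ 285  177   60  149 7712]
[ 0.4858 -0.2335 -0.3176] -18.2 0.058
delta [-0.012  -0.001   0.1106] turn -0.007
[ 0.4859 -0.2333 -0.325 ] -18.6 0.058
delta [-1.190e-02 -1.000e-04  1.106e-01] turn 0.0
[ 0.4853 -0.2335 -0.3198] -18.3 0.06
delta [-0.0109 -0.0011  0.1106] turn -0.005
```

Emit:
{"api": "move_arm", "payload": {
  "deltas": [
    {"tx":0,"ty":-0.001,"tz":0.05,"turn":0,"grip":-0.5},
    {"tx":0,"ty":-0.001,"tz":0.09,"turn":0,"grip":-0.5},
    {"tx":0,"ty":-0.001,"tz":0.108,"turn":0,"grip":-0.5},
    {"tx":0,"ty":-0.001,"tz":0.108,"turn":0,"grip":-0.5},
    {"tx":0,"ty":-0.001,"tz":0.108,"turn":0,"grip":-0.5},
    {"tx":0,"ty":-0.001,"tz":0.108,"turn":0,"grip":0},
    {"tx":0,"ty":-0.001,"tz":0.108,"turn":0,"grip":1},
    {"tx":0,"ty":-0.001,"tz":0.108,"turn":0,"grip":1},
    {"tx":0,"ty":-0.001,"tz":0.108,"turn":0,"grip":1},
    {"tx":0,"ty":-0.001,"tz":0.108,"turn":0,"grip":1}
  ],
  "grip_force": 60
}}

```text
t: 29.68
tcp_pos: [0.4526, -0.2228, 0.0072]
ee_rot: [[-0.948, 0.319, 0.003], [0.319, 0.948, -0.002], [-0.003, -0.001, -1.0]]
wrist_force: [-0.1, 0.4, 6.2]
width: 0.0385
finger_force: 62.3
```

Emit:
{"api": "move_arm", "payload": {
  "deltas": [
    {"tx":0,"ty":0,"tz":-0.06,"turn":0,"grip":1},
    {"tx":0,"ty":0,"tz":-0.14,"turn":0,"grip":1},
    {"tx":0.03,"ty":0.06,"tz":-0.2,"turn":-0.06,"grip":1},
    {"tx":0.06,"ty":0.13,"tz":-0.25,"turn":-0.12,"grip":1},
    {"tx":0.09,"ty":0.2,"tz":-0.25,"turn":-0.18,"grip":1},
    {"tx":0.12,"ty":0.27,"tz":-0.25,"turn":-0.24,"grip":1},
    {"tx":0.15,"ty":0.34,"tz":-0.25,"turn":-0.3,"grip":1},
    {"tx":0.18,"ty":0.41,"tz":-0.25,"turn":-0.36,"grip":1},
    {"tx":0.2,"ty":0.48,"tz":-0.25,"turn":-0.42,"grip":1},
    {"tx":0.217,"ty":0.523,"tz":-0.25,"turn":-0.455,"grip":1}
  ]
}}

```text
t: 30.52
tcp_pos: [0.431, 0.0635, 0.1306]
ee_rot: [[-0.988, -0.155, 0.0], [-0.155, 0.988, 0.001], [-0.001, 0.001, -1.0]]
wrist_force: [0.3, -0.5, -0.7]
width: 0.0384
finger_force: 61.6
```

Emit:
{"api": "move_arm", "payload": {
  "deltas": [
    {"tx":0,"ty":0,"tz":0,"turn":0,"grip":1},
    {"tx":0,"ty":0,"tz":0,"turn":0,"grip":1},
    {"tx":0,"ty":0,"tz":0.03,"turn":0,"grip":1},
    {"tx":0,"ty":0,"tz":0.06,"turn":0,"grip":1},
    {"tx":0,"ty":0,"tz":0.09,"turn":0,"grip":1},
    {"tx":0,"ty":0,"tz":0.1,"turn":0,"grip":1},
    {"tx":0,"ty":0,"tz":0.1,"turn":0,"grip":1},
    {"tx":0,"ty":0,"tz":0.1,"turn":0,"grip":1},
    {"tx":0,"ty":0,"tz":0.1,"turn":0,"grip":1},
    {"tx":0,"ty":0,"tz":0.1,"turn":0,"grip":1}
  ]
}}

```text
t: 31.35
tcp_pos: [0.4328, 0.0603, 0.0816]
ee_rot: [[-0.989, -0.151, 0.002], [-0.151, 0.989, -0.0], [-0.002, -0.0, -1.0]]
wrist_force: [0.1, 0.3, -0.3]
width: 0.0383
finger_force: 61.6
```

```bash
python3 - <<'E'
from h import *
o=robot.observe();p=np.load("jig.npy");c,s=np.cos(p[2]),np.sin(p[2]);g=np.array(o["tcp_pos"][:2])-p[:2]
jx,jy=(1000*np.array([c*g[0]+s*g[1],-s*g[0]+c*g[1]]));print(jx,jy,o["tcp_pos"][2],np.round(o["ee_rot"],3).tolist())
# pitch check: side camera, brown profile vs predicted thin-end for flat & pitched
V=np.array([[sx*65,sy*20,z] for sx in(-1,1) for sy in(-1,1) for z in(0,6 if sx>0 else 25.5)],float)
for n in("side","scene"):
    im,K,P=cap(n,f"pics/p_{n}.png");h=cv2.cvtColor(im,cv2.COLOR_RGB2HSV)
    m=((h[...,0]<13)|(h[...,0]>172))&(h[...,1]>110)&(h[...,2]<140)&(h[...,2]>25)
    for pt in(-.3,0,.3):
        q=[]
        for v in V:
            a,b=v[0]+35,v[2]-11;x=a*np.cos(pt)-b*np.sin(pt);z=a*np.sin(pt)+b*np.cos(pt)
            X=np.array([jx+x,jy+v[1],o["tcp_pos"][2]*1000+4+z])/1000;q.append(proj(K,P,[p[0]+c*X[0]-s*X[1],p[1]+s*X[0]+c*X[1],X[2]]))
        q=np.array(q).astype(int);hu=cv2.convexHull(q.astype(np.int32));M=np.zeros(m.shape,np.uint8);cv2.fillConvexPoly(M,hu,1);print(n,pt,"covered",(m&(M>0)).sum()/M.sum(),"thin",q[4:].mean(0))
    u0,v0=q.min(0)-8
    for r in m[v0:v0+40,u0:u0+75]:print("".join(".#"[int(k)] for k in r))
E
```

```text
-134.93183088509193 0.25209497347335186 0.08162142252866746 [[-0.989, -0.151, 0.002], [-0.151, 0.989, -0.0], [-0.002, -0.0, -1.0]]
side -0.3 covered 0.3333333333333333 thin [293. 200.]
side 0 covered 0.5255102040816326 thin [294.5  191.25]
side 0.3 covered 0.2959830866807611 thin [293.75 182.75]
...........................................................................
...........................................................................
...........................................................................
...........................................................................
...........................................................................
.....###...................................................................
#.#........................................................................
..#........................................................................
#............................................#.............................
...#..........................................###..........................
...........................................
[... 4747 characters left out ...]
................
............##########.....................................................
............##########.....................................................
...........#######.###.....................................................
............###########....................................................
...............######......................................................
..................##.......................................................
...........................................................................
...........................................................................
...........................................................................
```

Emit:
{"api": "move_arm", "payload": {
  "deltas": [
    {"tx":0,"ty":0,"tz":0.015,"turn":0,"grip":1},
    {"tx":0,"ty":0,"tz":0.03,"turn":0,"grip":1},
    {"tx":0,"ty":0,"tz":0.04,"turn":0,"grip":1},
    {"tx":0,"ty":0,"tz":0.046,"turn":0,"grip":1},
    {"tx":0,"ty":0,"tz":0.05,"turn":0,"grip":1},
    {"tx":0,"ty":0,"tz":0.052,"turn":0,"grip":1},
    {"tx":0,"ty":0,"tz":0.053,"turn":0,"grip":1},
    {"tx":0,"ty":0,"tz":0.053,"turn":0,"grip":1},
    {"tx":0,"ty":0,"tz":0.053,"turn":0,"grip":1},
    {"tx":0,"ty":0,"tz":0.053,"turn":0,"grip":1}
  ]
}}

```text
t: 32.28
tcp_pos: [0.4306, 0.0606, 0.0549]
ee_rot: [[-0.988, -0.152, -0.004], [-0.152, 0.988, -0.0], [0.004, 0.0, -1.0]]
wrist_force: [-7.1, -1.2, 12.4]
width: 0.0385
finger_force: 63.1
```

Emit:
{"api": "move_arm", "payload": {
  "deltas": [
    {"tx":0,"ty":0,"tz":-0.004,"turn":0,"grip":1},
    {"tx":-0.006,"ty":0,"tz":-0.004,"turn":0,"grip":1},
    {"tx":-0.012,"ty":0,"tz":-0.004,"turn":0,"grip":1},
    {"tx":-0.018,"ty":0,"tz":-0.004,"turn":0,"grip":1},
    {"tx":-0.024,"ty":0,"tz":-0.004,"turn":0,"grip":1},
    {"tx":-0.026,"ty":0,"tz":-0.004,"turn":0,"grip":1},
    {"tx":-0.026,"ty":0,"tz":-0.004,"turn":0,"grip":1},
    {"tx":-0.026,"ty":0,"tz":-0.004,"turn":0,"grip":1},
    {"tx":-0.026,"ty":0,"tz":-0.004,"turn":0,"grip":1},
    {"tx":-0.026,"ty":0,"tz":-0.004,"turn":0,"grip":1}
  ]
}}

```text
t: 33.12
tcp_pos: [0.4444, 0.0625, 0.0559]
ee_rot: [[-0.989, -0.151, -0.0], [-0.151, 0.989, -0.0], [0.0, 0.0, -1.0]]
wrist_force: [-0.8, -0.1, -0.5]
width: 0.0388
finger_force: 61.6
```

```bash
cat > pit.py <<'E'
from h import *
import sys
o=robot.observe();p=np.load("jig.npy");c,s=np.cos(p[2]),np.sin(p[2]);g=np.array(o["tcp_pos"][:2])-p[:2]
jx,jy=(1000*np.array([c*g[0]+s*g[1],-s*g[0]+c*g[1]]));print(jx,jy,o["tcp_pos"][2],o["wrist_force"].round(1))
V=np.array([[sx*65,sy*20,z] for sx in(-1,1) for sy in(-1,1) for z in(0,6 if sx>0 else 25.5)],float)
V=V[4:];V=np.vstack([V,[[-10,y,z] for y in(-20,20) for z in(0,17.25)]])  # front part only
ims=[]
for n in("side","scene"):
    im,K,P=cap(n);h=cv2.cvtColor(im,cv2.COLOR_RGB2HSV)
    ims.append((n,K,P,(((h[...,0]<13)|(h[...,0]>172))&(h[...,1]>110)&(h[...,2]<140)&(h[...,2]>25))))
for pt in np.arange(-.2,.25,.05):
    out=[]
    for n,K,P,m in ims:
        q=[]
        for v in V:
            a,b=v[0]+35,v[2]-11;x=a*np.cos(pt)-b*np.sin(pt);z=a*np.sin(pt)+b*np.cos(pt)
            X=np.array([jx+x,jy+v[1],o["tcp_pos"][2]*1000+4+z])/1000;q.append(proj(K,P,[p[0]+c*X[0]-s*X[1],p[1]+s*X[0]+c*X[1],X[2]]))
        q=np.array(q);M=np.zeros((1600,2560),np.uint8);cv2.fillConvexPoly(M,cv2.convexHull(((q+.5)*4).astype(np.int32)),1)
        B=cv2.dilate(M,np.ones((25,25)));mm=cv2.resize(m.astype(np.uint8),(2560,1600),interpolation=cv2.INTER_NEAREST)
        out.append(round(float((mm&M).sum()/M.sum()),3));out.append(round(float((mm&B&(1-M)).sum()/(B&(1-M)).sum()),3))
    print(round(pt,2),out)
E
python3 pit.py
```

```text
-123.16500524842161 0.7506340887418438 0.05592468172431557 [-0.8 -0.1 -0.5]
-0.2 [0.298, 0.26, 0.25, 0.189]
-0.15 [0.397, 0.218, 0.265, 0.151]
-0.1 [0.486, 0.146, 0.287, 0.116]
-0.05 [0.588, 0.063, 0.291, 0.098]
-0.0 [0.62, 0.015, 0.273, 0.092]
0.05 [0.592, 0.02, 0.259, 0.086]
0.1 [0.538, 0.052, 0.23, 0.091]
0.15 [0.469, 0.088, 0.198, 0.102]
0.2 [0.407, 0.131, 0.164, 0.117]
```

The wedge is level (pitch about 0) and free of contact. I slide it under the bar while holding it.

Emit:
{"api": "move_arm", "payload": {
  "deltas": [
    {"tx":-0.01,"ty":-0.001,"tz":0.001,"turn":0,"grip":1},
    {"tx":-0.02,"ty":-0.001,"tz":0.001,"turn":0,"grip":1},
    {"tx":-0.03,"ty":-0.001,"tz":0.001,"turn":0,"grip":1},
    {"tx":-0.04,"ty":-0.001,"tz":0.001,"turn":0,"grip":1},
    {"tx":-0.05,"ty":-0.001,"tz":0.001,"turn":0,"grip":1},
    {"tx":-0.06,"ty":-0.001,"tz":0.001,"turn":0,"grip":1},
    {"tx":-0.07,"ty":-0.001,"tz":0.001,"turn":0,"grip":1},
    {"tx":-0.08,"ty":-0.001,"tz":0.001,"turn":0,"grip":1},
    {"tx":-0.08,"ty":-0.001,"tz":0.001,"turn":0,"grip":1},
    {"tx":-0.08,"ty":-0.001,"tz":0.001,"turn":0,"grip":1}
  ]
}}

```text
t: 34.05
tcp_pos: [0.4845, 0.0681, 0.0555]
ee_rot: [[-0.988, -0.151, -0.0], [-0.151, 0.988, -0.0], [0.0, -0.0, -1.0]]
wrist_force: [-0.0, -0.2, -0.8]
width: 0.0383
finger_force: 61.6
```

```bash
python3 pit.py
```

```text
-82.68211210982211 0.21756845173064898 0.055533773772130174 [-0.  -0.2 -0.8]
-0.2 [0.26, 0.24, 0.253, 0.141]
-0.15 [0.367, 0.171, 0.249, 0.118]
-0.1 [0.448, 0.103, 0.238, 0.11]
-0.05 [0.5, 0.053, 0.224, 0.104]
-0.0 [0.507, 0.029, 0.207, 0.1]
0.05 [0.483, 0.034, 0.193, 0.097]
0.1 [0.442, 0.048, 0.174, 0.093]
0.15 [0.403, 0.069, 0.152, 0.101]
0.2 [0.349, 0.095, 0.128, 0.112]
```

Emit:
{"api": "move_arm", "payload": {
  "deltas": [
    {"tx":-0.015,"ty":0,"tz":0,"turn":0,"grip":1},
    {"tx":-0.03,"ty":0,"tz":0,"turn":0,"grip":1},
    {"tx":-0.04,"ty":0,"tz":0,"turn":0,"grip":1},
    {"tx":-0.04,"ty":0,"tz":0,"turn":0,"grip":1},
    {"tx":-0.04,"ty":0,"tz":0,"turn":0,"grip":0},
    {"tx":-0.04,"ty":0,"tz":0,"turn":0,"grip":-0.5},
    {"tx":-0.04,"ty":0,"tz":0,"turn":0,"grip":-0.5},
    {"tx":-0.04,"ty":0,"tz":0,"turn":0,"grip":-0.5},
    {"tx":-0.04,"ty":0,"tz":-0.04,"turn":0,"grip":-0.5},
    {"tx":-0.04,"ty":0,"tz":-0.1,"turn":0,"grip":-0.5}
  ]
}}

```text
t: 34.98
tcp_pos: [0.5003, 0.071, 0.1026]
ee_rot: [[-0.988, -0.151, -0.009], [-0.151, 0.989, -0.0], [0.009, 0.001, -1.0]]
wrist_force: [0.3, 0.4, -0.4]
width: 0.0641
finger_force: 0.0
```

Emit:
{"api": "move_arm", "payload": {
  "deltas": [
    {"tx":0.05,"ty":0,"tz":0,"turn":0,"grip":0.5},
    {"tx":0.1,"ty":0,"tz":0,"turn":0,"grip":1},
    {"tx":0.15,"ty":0,"tz":0,"turn":0,"grip":1},
    {"tx":0.15,"ty":0,"tz":0.05,"turn":0,"grip":1},
    {"tx":0.15,"ty":0,"tz":0.095,"turn":0,"grip":1},
    {"tx":0.15,"ty":0,"tz":0.095,"turn":0,"grip":1},
    {"tx":0.12,"ty":0,"tz":0.095,"turn":0,"grip":1},
    {"tx":0.1,"ty":0,"tz":0.095,"turn":0,"grip":1},
    {"tx":0.08,"ty":0,"tz":0.095,"turn":0,"grip":1},
    {"tx":0.07,"ty":0,"tz":0.095,"turn":0,"grip":1}
  ]
}}

```text
t: 35.82
tcp_pos: [0.4719, 0.0659, 0.0592]
ee_rot: [[-0.988, -0.151, 0.002], [-0.151, 0.988, -0.0], [-0.002, -0.0, -1.0]]
wrist_force: [-0.6, 0.3, 0.7]
width: -0.0001
finger_force: 0.5
```

Emit:
{"api": "move_arm", "payload": {
  "deltas": [
    {"tx":-0.004,"ty":0,"tz":0,"turn":0,"grip":1},
    {"tx":-0.008,"ty":0,"tz":0,"turn":0,"grip":1},
    {"tx":-0.012,"ty":0,"tz":0,"turn":0,"grip":1},
    {"tx":-0.016,"ty":0,"tz":0,"turn":0,"grip":1},
    {"tx":-0.02,"ty":0,"tz":0,"turn":0,"grip":1},
    {"tx":-0.024,"ty":0,"tz":0,"turn":0,"grip":1},
    {"tx":-0.028,"ty":0,"tz":0,"turn":0,"grip":1},
    {"tx":-0.032,"ty":0,"tz":0,"turn":0,"grip":1},
    {"tx":-0.036,"ty":0,"tz":0,"turn":0,"grip":1},
    {"tx":-0.036,"ty":0,"tz":0,"turn":0,"grip":1}
  ]
}}

```text
t: 36.65
tcp_pos: [0.4879, 0.0686, 0.0582]
ee_rot: [[-0.989, -0.151, 0.001], [-0.151, 0.989, 0.0], [-0.001, -0.0, -1.0]]
wrist_force: [0.2, 0.9, 0.1]
width: -0.0001
finger_force: 0.0
```

Emit:
{"api": "move_arm", "payload": {
  "deltas": [
    {"tx":-0.002,"ty":0,"tz":0,"turn":0,"grip":1},
    {"tx":-0.004,"ty":0,"tz":0,"turn":0,"grip":1},
    {"tx":-0.006,"ty":0,"tz":0,"turn":0,"grip":1},
    {"tx":-0.008,"ty":0,"tz":0,"turn":0,"grip":1},
    {"tx":-0.01,"ty":0,"tz":0,"turn":0,"grip":1},
    {"tx":-0.012,"ty":0,"tz":0,"turn":0,"grip":1},
    {"tx":-0.014,"ty":0,"tz":0,"turn":0,"grip":1},
    {"tx":-0.016,"ty":0,"tz":0,"turn":0,"grip":1},
    {"tx":-0.016,"ty":0,"tz":0,"turn":0,"grip":1},
    {"tx":-0.016,"ty":0,"tz":0,"turn":0,"grip":1}
  ]
}}

```text
t: 37.48
tcp_pos: [0.4906, 0.0692, 0.0572]
ee_rot: [[-0.988, -0.152, -0.011], [-0.152, 0.988, -0.001], [0.011, 0.0, -1.0]]
wrist_force: [-10.1, -2.0, 9.3]
width: -0.0001
finger_force: 5.6
```

```bash
python3 pit.py | head -1
```

```text
-76.45135427253739 0.3684500439166804 0.05722095891039017 [-10.1  -2.    9.3]
```

Emit:
{"api": "move_arm", "payload": {
  "deltas": [
    {"tx":-0.002,"ty":0,"tz":0,"turn":0,"grip":1},
    {"tx":-0.004,"ty":0,"tz":0,"turn":0,"grip":1},
    {"tx":-0.006,"ty":0,"tz":0,"turn":0,"grip":1},
    {"tx":-0.008,"ty":0,"tz":0,"turn":0,"grip":1},
    {"tx":-0.01,"ty":0,"tz":0,"turn":0,"grip":1},
    {"tx":-0.012,"ty":0,"tz":0,"turn":0,"grip":1},
    {"tx":-0.014,"ty":0,"tz":0,"turn":0,"grip":1},
    {"tx":-0.014,"ty":0,"tz":0,"turn":0,"grip":1},
    {"tx":-0.014,"ty":0,"tz":0,"turn":0,"grip":1},
    {"tx":-0.014,"ty":0,"tz":0,"turn":0,"grip":1}
  ]
}}

```text
t: 38.42
tcp_pos: [0.4911, 0.0694, 0.0565]
ee_rot: [[-0.988, -0.153, -0.027], [-0.153, 0.988, -0.004], [0.027, 0.001, -1.0]]
wrist_force: [-24.3, -5.8, 22.1]
width: 0.0
finger_force: 13.1
```

Emit:
{"api": "move_arm", "payload": {
  "deltas": [
    {"tx":0.006,"ty":0,"tz":0,"turn":0,"grip":1},
    {"tx":0.014,"ty":0,"tz":0,"turn":0,"grip":1},
    {"tx":0.03,"ty":0,"tz":0,"turn":0,"grip":1},
    {"tx":0.08,"ty":0,"tz":-0.02,"turn":0,"grip":1},
    {"tx":0.12,"ty":0,"tz":-0.08,"turn":0,"grip":1},
    {"tx":0.12,"ty":0,"tz":-0.16,"turn":0,"grip":1},
    {"tx":0.08,"ty":0,"tz":-0.24,"turn":0,"grip":1},
    {"tx":0.0,"ty":0.04,"tz":-0.32,"turn":0,"grip":1},
    {"tx":-0.08,"ty":0.08,"tz":-0.4,"turn":0,"grip":1},
    {"tx":-0.12,"ty":0.08,"tz":-0.5,"turn":0,"grip":1}
  ]
}}

```text
t: 39.25
tcp_pos: [0.5329, 0.1102, 0.268]
ee_rot: [[-0.988, -0.152, 0.002], [-0.152, 0.988, 0.001], [-0.002, 0.001, -1.0]]
wrist_force: [-1.0, -0.6, -1.3]
width: -0.0004
finger_force: 0.0
```

Emit:
{"api": "move_arm", "payload": {
  "deltas": [
    {"tx":0,"ty":0,"tz":0,"turn":0,"grip":1},
    {"tx":0,"ty":0,"tz":0,"turn":0,"grip":1},
    {"tx":0,"ty":0,"tz":0,"turn":0,"grip":1},
    {"tx":0,"ty":0,"tz":0,"turn":0,"grip":1},
    {"tx":0,"ty":0,"tz":0,"turn":0,"grip":1},
    {"tx":0,"ty":0,"tz":0,"turn":0,"grip":1},
    {"tx":0,"ty":0,"tz":0,"turn":0,"grip":1},
    {"tx":0,"ty":0,"tz":0,"turn":0,"grip":1},
    {"tx":0,"ty":0,"tz":0,"turn":0,"grip":1},
    {"tx":0,"ty":0,"tz":0,"turn":0,"grip":1}
  ]
}}

```text
t: 40.08
tcp_pos: [0.5317, 0.1087, 0.2668]
ee_rot: [[-0.989, -0.151, -0.0], [-0.151, 0.989, 0.0], [0.0, 0.0, -1.0]]
wrist_force: [0.5, -0.4, 0.3]
width: 0.0001
finger_force: 0.0
```

```bash
python3 look.py; python3 chk.py|tail -2
```

```text
plane z 48 cols y -45 .. 45
 -120 oooooooooooooooooooooodddooooo
 -115 o..ooooooooooooooooooooooooooo
 -110 o..ooooooooooooooooooooooooooo
 -105 oooooooooooooooooooooooooddooo
 -100 ooooooooooooooooooooooooodoooo
  -95 oooooooooooooooooooooooooddooo
  -90 oooooooooooooooooooooooooddooo
  -85 ooooooooooooooooooooooooodoooo
  -80 ooooooooooooooooooooooooodoooo
  -75 ooooooooooooooooooooooooodo...
  -70 o...ooooooooooooooooooooodoo.o
  -65 oo.ooooooooodoooooooodooodoooo
  -60 ooooooooddddddddwdddddddodoooo
  -55 ooooooooddddddddddddddddodoooo
  -50 ooooooooddddddddddddddddddoooo
  -45 oooooooodddddddddwdddwddodoooo
  -40 oooooooodddwddddddwwddddodoooo
  -35 ooooooooddddddddwdwdwwdoodo...
  -30 oooooooowdddddddddddddddodoooo
  -25 ooooooooddddddddwdddwddoodoooo
  -20 ooooooooddddddwdddwwwddooddddd
  -15 oooodooowddwwdwdwddwddddoddddd
  -10 oooooooddddddddddddwwddddddd..
   -5 ooooddddddodddddd.dd......????
    0 odBB?BBBBBBBBBBBBBBBBBBBBBBBBB
    5 o?BBBBBBBBBBBBBBBBBBBBBBBBBBBB
   10 o.BBBBBBBBBBBBBBBBBBBBBBBBBBBB
   15 odBBBBB..BBBBBBBBB?..BBBBBBBBB
   20 ooBBBB....BBBBBBBB....BBBBBBBB
[... 1162 characters left out ...]
.....B
   20 oooooBBBBBBBBBBBBBBBBBBRRRRRRR?B??.............o
   25 ooooorroowwdddddwwdodo..RRRRRR.................o
   30 ooooooooodwdwwwwdwdodo...?RRr..................o
   35 oooodwwoowdddwddwwdodd.........................o
   40 oooodd..wwdddwdddw.wdo.........................o
   45 oooodddddwdwwdwwwwwwdo.........................o
   50 ooooooooooddddddwd...#.........................o
   55 ooooooooooooooooo....#..........................
scene knob pred(down) [295.3 181.6] pred(9 up) [295.2 179.6] seen 28 (np.float64(296.5), np.float64(182.42857142857142))
side knob pred(down) [293.6 174.9] pred(9 up) [293.6 172.3] seen 31 (np.float64(294.93548387096774), np.float64(176.09677419354838))
```

The wedge is flat under the bar and jammed. The bar held against the 25 N push and the knob is at its down height, so the pin is locked. I hand the job in.

```bash
python3 -c "
from workcell import robot
print(robot.job_done())"
```

```text
the job is handed in; nothing more can be done
None
```

I handed the job in at about 40 s: the block is against the stop, the bar is swung across with its pin down, and the dark wedge is jammed under it with about 25 N; on the first try the wedge landed on top of the bar, so I set it back on the bench and redid it, and I confirmed the final state only by measurements because my picture views were used up.

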